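# Take the twine reel off its dispenser and store it in the canister

## Robot

A 7-joint arm with a two-finger parallel gripper is mounted at the origin on the work surface. World frame = base frame: x ahead of the robot, y to its left, z up, the work surface at z = 0. Lengths are in m, angles in rad, forces in N, time in s.
With the tool pointing down it reaches from about 0.4 to 0.85 m from the base axis. Payload 6.9 kg.
Tool frame: the origin (TCP) lies midway between the tips of the shut fingers; the grasp point (between the pads) lies behind it (manip.grip_depth is the z of the grasp point in the tool frame, in m); z points along the fingers, y is the line along which they close (so a half turn about z gives the same grasp; the last joint's range is limited). The gripper opens to 85 mm and grips with 20 to 120 N. Pads are 22 mm wide; open, the fingers measure 114 mm over their backs; the gripper's body (76 mm by 85 mm) begins 54 mm behind the grasp point. The pads swing forward as they close: fully open they stand 13 mm farther back than shut.
Start: joints at [-1.206, 0.507, -0.238, 1.5, 0.126, 1.149, -0.155], TCP at [0.161, 0.604, 0.231] pointing down, gripper open.
Joint ranges: [-3.08, 3.08], [-0.24, 2.05], [-1.43, 1.35], [0, 2.5], [-1.52, 4.66], [0.17, 1.96], [-2.89, 2.89]. Speed limits (rad/s): [2.39, 2.39, 3.14, 3.14, 3.14, 3.14, 3.14].

## Interface

Orientations are given as a unit quaternion [w, x, y, z].
In Python, from cell import manip gives the robot as it stands.
- The arm moves only by the shell command python3 -m crank 'ROWS' [FORCE]. ROWS is JSON, a list of rows, each an object of numbers: "dx", "dy", "dz": the shift along the tool's x, y, z in m; "roll": the turn about the tool's z in degrees; "claw": the opening, from 0 (shut) to 1 (fully open). In form: [{"dx": .., "dy": .., "dz": .., "roll": .., "claw": ..}, ...]. A call has 1 to 8 rows; each row shifts and turns the commanded pose from where the row before left it, along the tool's axes as they then stand; what a row does not reach is not made up. A row lasts 1/10 s, in which the tool goes at most 50 mm and 8.59 degrees, less where a joint would pass 70% of its speed; a pose out of reach is approached as far as the arm can. A call with a gripper value outside its range is refused whole. The fingers move at their own pace and stop on an object; FORCE is the grip in N (left out, the last holds). Time passes only in rows, so rows that do not move let the fingers close. It gives the time, the measured TCP pose, the force, the opening and the grip force at its end, in the units of the state.
- manip.state(): the state, without advancing time (a new reading comes with each control period).
- manip.snapshot(name): name is "scene" or "top" or "wrist"; returns a dict with "img" (400x640x3 uint8, blue, green, red), "depth" (400x640 float32, m along the optical axis (not along the pixel's ray), 0 where there is no reading), "camera_matrix" (3x3 intrinsics, pixels), "k1" (the pictures are not rectified: a ray, as slopes to the right and down, at radius r is drawn at 1 + k1 r^2 times it, then the intrinsics apply), "camera_from_world" (4x4, takes a point from world to camera coordinates). Camera axes: x right, y up, looking along -z (the intrinsics and any distortion apply to the point x, -y, -z); pixel columns grow to the right and rows downward; lengths in m; the calibration is good to about 2 mm. A picture is of the moment at which its call begins.
- manip.finish_job(): hands the job in; it is judged then, once.
Trained networks look in the newest picture that a camera, given by its name, has taken for a name from the list of things; names that differ only in an ending like _2 or _b are one class to them, and where a whole thing is asked for, a point or a joint stands for the part that bears it (a point fixed in the world has none). Each returns a list of dicts, best first, with "p" (0 to 1); they miss things now and then, are a little off and sometimes report something else, mostly with a low value. They report only what shows in the picture. A call takes as long as a camera call. They do not tell look-alikes from the thing itself.
- manip.find_in(camera, name): "uv" ([column, row] in pixels, amid what is visible of it).
- manip.landmark_of(camera, name): "uv" ([column, row] in pixels: a listed point, or the origin of a listed thing).
The state is a dict: "clock": time; "joint_positions": joint angles; "joint_velocities": joint speeds; "tau": joint torques, N m; "eef_pos": TCP position; "tcp_rot": TCP orientation; "force": force on the tool from outside, world axes, zero at the start; "ft_torque": the same for the moment, N m; "gripper_width": finger opening in m; "grip_force": force on a finger pad.
Only numpy, scipy, OpenCV 4.12 (cv2) and the standard library are available. Lean on these libraries where they do the work, as an engineer would, in place of code of your own. Each camera call takes 0.05 s, during which the arm holds its last target. There are 200 camera calls.

## Task

Swing the dispenser's red guard arm aside until it is well clear of the reel, and leave it open. Slide the reel of twine up along the leaning spindle until it is off, lower it gently to stand upright on the aluminium canister's floor, and close the canister's hinged lid fully. Leave the jars, the mortar and the orange box where they stand.

Things in the scene. Friction and masses are not known exactly. Their poses are not given: they have to be found in the camera images.
- dispenser: White twine dispenser, fixed. Origin on the ledge under its middle; its -x side is its front (it stands turned, front towards the robot's right). Its foot is a slab 180 mm (x) by 150 mm (y), 30 mm high; a slanting bed on it carries the spindle.
- spindle: The dispenser's steel post, 16 mm thick, 86 mm long, leaning 30 degrees from vertical towards the dispenser's front (its -x). Origin: foot of the post on its seat, 88 mm above the ledge; z up along the post, x up the slope, y level, along the dispenser's y. A round mast 18 mm thick stands parallel, axis at x = +58 mm, y = 0, up to z = 124 mm; a gripper must lean with the post to clear it.
- guard (a joint): Angle (rad) of the red guard arm about the mast axis (right-handed about spindle z): 0 = closed, lying from the mast over the spindle tip (underside at spindle z = 94 mm), trapping the reel; 1.57 = pointing to the spindle's -y; 2.1 = stop. It should pass 1.5 to give a gripper room. Stiff hinge (0.06 N m, about 1 N at the peg): it stays where left. Starts closed or nearly.
- guard_peg (a point): Middle of the red peg on the free end of the guard arm, for pushing: 14 mm thick, rising 26 mm above the arm parallel to the spindle (spindle z = 102 to 128 mm), 72 mm from the mast axis. The arm itself is 8 mm thick and 14 mm wide.
- reel: Reel of tan twine, tightly wound and rigid: a ring 62 mm in diameter, 80 mm long, with a 22 mm bore, about 0.16 kg. Origin: centre of its lower end face; z along its axis. At the start it sits down on the spindle's seat.
- canister: Round aluminium canister, fixed: 160 mm outside diameter, 152 mm inside, 105 mm high, inner floor 5 mm above the ledge. Origin: centre of its underside. The lid's hinge is at its -y side, hinge axis along x at y = -86 mm, z = 106 mm.
- lid (a joint): Opening angle (rad) of the canister's lid: 0 = shut, 1.95 = widest open. It starts standing open. The hinge is stiff (0.16 N m): the lid stays wherever it is left and must be pushed all the way down.
- lid_edge (a point): Middle of the lid's free edge (a tab), on the lid's upper (outer) face, 167 mm from the hinge axis. The lid is a disc 162 mm in diameter and 7 mm thick.
- jar_a: Bystander: amber glass jar with steel cap, 72 mm diameter, 110 mm high. Origin under its centre.
- jar_b: Bystander: green glass jar with red cap, 72 mm diameter, 130 mm high. Origin under its centre.
- mortar: Bystander: white ceramic mortar with a steel spoon in it, 116 mm diameter, 75 mm high (spoon to 119 mm). Origin under its centre.
- orange_box: Bystander: open orange plastic box, 100 x 150 mm, 65 mm high. Origin under its centre.
Mind the look-alikes: they are no part of the job. Leave any purple look-alike of the canister alone. Of the things that look like the reel, the middle-sized one is meant.

How it is judged:
By the outcome, as a careful person would: the job done as asked, in the order asked, and still so for the second after the job is handed in, with the robot touching nothing.
It also fails if it takes over 64 s, if anything falls off the work surface, if the arm or the gripper's body presses on something with over 40 N, if the wrist force passes 120 N, or if a joint passes its speed limit or range.

## Working session

There is one attempt and no reset: what is moved stays moved. The work goes in short steps, Python scripts to look and compute and a shell command to move; the robot and the scene stay as the last step left them, time stands still between calls to the robot, and variables do not carry over. Pictures are saved under pics/ and viewed, at most 10 in all, crops included, and the job is handed in when it is done.

```bash
ls; mkdir -p pics
cat > h.py <<'E'
import numpy as np, cv2
from cell import manip
def pix2ray(s,uv):
    K=np.array(s["camera_matrix"]); k1=s["k1"]
    d=np.array([(uv[0]-K[0,2])/K[0,0],(uv[1]-K[1,2])/K[1,1]]); u=d.copy()
    for _ in range(20): u=d/(1+k1*(u@u))
    return u
def T(s): return np.linalg.inv(np.array(s["camera_from_world"]))
def p3(s,uv,depth):
    u=pix2ray(s,uv); return (T(s)@np.array([u[0]*depth,-u[1]*depth,-depth,1]))[:3]
def ray(s,uv):
    u=pix2ray(s,uv); M=T(s); d=M[:3,:3]@np.array([u[0],-u[1],-1]); return M[:3,3],d/np.linalg.norm(d)
def dep(s,uv,r=1):
    c,w=int(round(uv[0])),int(round(uv[1])); p=s["depth"][max(0,w-r):w+r+1,max(0,c-r):c+r+1]; p=p[p>0]
    return float(np.median(p)) if p.size else 0
def at(s,uv,r=1): return p3(s,uv,dep(s,uv,r))
def proj(s,P):
    c=np.array(s["camera_from_world"])@np.r_[P,1]; u=np.array([c[0],-c[1]])/-c[2]; u=u*(1+s["k1"]*(u@u)); K=np.array(s["camera_matrix"])
    return np.array([K[0,0]*u[0]+K[0,2],K[1,1]*u[1]+K[1,2]])
def cloud(s):
    h,w=s["depth"].shape; K=np.array(s["camera_matrix"]); v,u=np.mgrid[:h,:w]
    d=np.stack([(u-K[0,2])/K[0,0],(v-K[1,2])/K[1,1]],-1); x=d.copy()
    for _ in range(20): x=d/(1+s["k1"]*(x**2).sum(-1,keepdims=True))
    z=s["depth"]; P=np.stack([x[...,0]*z,-x[...,1]*z,-z,np.ones_like(z)],-1)@T(s).T
    P=P[...,:3]; P[z<=0]=np.nan; return P
E
cat > a.py <<'E'
from h import *
import pickle
np.set_printoptions(precision=4,suppress=True)
ims=[]
for cam in ["scene","top"]:
    s=manip.snapshot(cam); pickle.dump(s,open(cam+".pkl","wb")); cv2.imwrite(f"pics/{cam}0.png",s["img"])
    for n in ["dispenser","spindle","guard_peg","reel","canister","lid_edge","jar_a","mortar","orange_box"]:
        for f in ([manip.landmark_of] if n!="reel" else [manip.landmark_of,manip.find_in]):
            for r in f(cam,n)[:4]:
                if r["p"]>.2: print(cam,n,f.__name__,np.round(r["uv"],1),round(r["p"],2),at(s,r["uv"]))
print(manip.state(),manip.grip_depth)
E
python3 a.py
```

```text
pics
scene dispenser call [376.2 230.1] 0.7 [0.5524 0.1688 0.0936]
scene spindle call [385.6 223.2] 0.87 [0.5374 0.1871 0.1209]
scene guard_peg call [373.3 183.8] 0.56 [0.4704 0.1227 0.1861]
scene reel call [442.1 230.7] 0.82 [0.4461 0.3538 0.0225]
scene reel call [383.6 222.5] 0.74 [0.5367 0.1813 0.1199]
scene reel call [426.6 194.5] 0.55 [0.3359 0.2819 0.0186]
scene reel call [462.9 228.7] 0.72 [0.4531 0.399  0.0813]
scene reel call [380.7 212.1] 0.66 [0.5248 0.1652 0.1481]
scene reel call [425.4 187. ] 0.64 [0.3253 0.2701 0.0403]
scene canister call [208.6 162. ] 0.98 [ 0.5109 -0.3771  0.0877]
scene canister call [266.4 213.1] 0.71 [ 0.5713 -0.164   0.005 ]
scene lid_edge call [223.  136.2] 0.87 [ 0.4215 -0.3685  0.113 ]
scene lid_edge call [219.7 152.7] 0.58 [ 0.5763 -0.2674  0.2679]
scene lid_edge call [264.9 285.5] 0.37 [ 0.8057 -0.0563  0.0836]
scene jar_a call [266.3 286.2] 0.93 [ 0.8059 -0.0523  0.0827]
scene jar_a call [337.4 310. ] 0.75 [0.8034 0.1415 0.0987]
scene mortar call [210.3 249.2] 0.97 [ 0.7433 -0.2654  0.0125]
scene orange_box call [433.9 310.4] 0.76 [0.684  0.3
[... 997 characters left out ...]
0.76 [ 0.7359 -0.2786  0.0159]
top orange_box call [194.4 156.3] 0.73 [0.6843 0.3791 0.004 ]
top orange_box call [336.6 122. ] 0.69 [ 0.7558 -0.08    0.1318]
{'clock': 1.1, 'joint_positions': array([-1.2055,  0.5075, -0.2376,  1.5002,  0.1257,  1.1489, -0.1548]), 'joint_velocities': array([0.0012, 0.0009, 0.0008, 0.0007, 0.0016, 0.0007, 0.0001]), 'tau': array([ -0.0013, -62.0389,  -2.1849, -24.9955,   0.014 ,   0.0025,
         0.    ]), 'eef_pos': array([0.1606, 0.604 , 0.2313]), 'tcp_rot': array([-0.    ,  0.1296,  0.9916,  0.    ]), 'force': array([ 0.3332, -0.539 , -0.0966]), 'ft_torque': array([ 0.03  , -0.0525, -0.0287]), 'grip_force': 0.0, 'gripper_width': 0.08582050717041113} -0.0187
```

View pics/scene0.png

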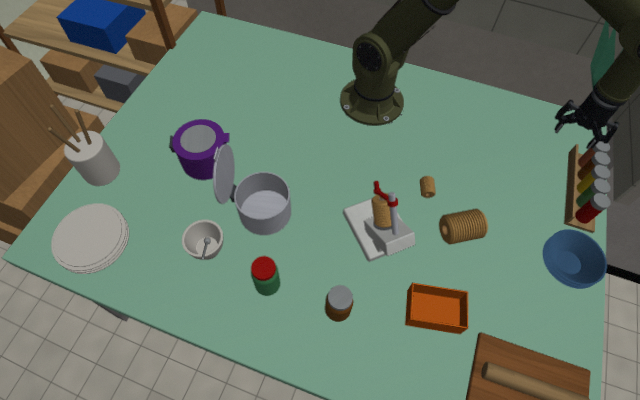

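View pics/top0.png

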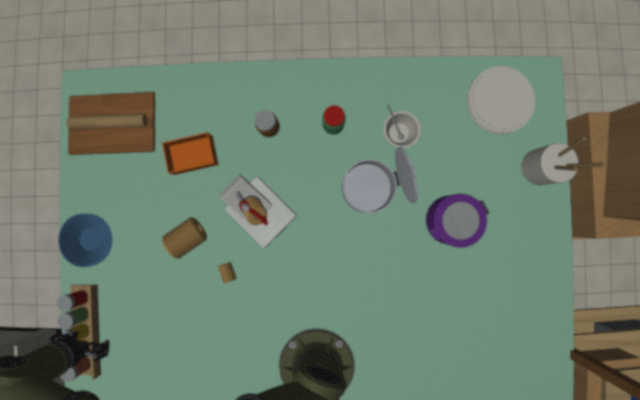

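The scene view shows the dispenser with reel at about (382,215), the canister at (264,203) with its lid standing open at (225,172), and the mortar at (203,240). The smaller and larger reel look-alikes are at (428,186) and (463,226). In the top view the dispenser is at (255,210), with its front towards the lower right, and the canister is at (368,187).

```bash
cat > b.py <<'E'
from h import *
import pickle
from scipy.optimize import least_squares
np.set_printoptions(precision=4,suppress=True)
P=[];C=[];W=[]
S={}
for i,cam in enumerate(["scene","top"]):
    s=S[cam]=pickle.load(open(cam+".pkl","rb")); c=cloud(s).reshape(-1,3); P.append(c);C.append(cv2.cvtColor(s["img"],cv2.COLOR_BGR2HSV).reshape(-1,3).astype(int)); W.append(np.full(len(c),i))
P=np.vstack(P);C=np.vstack(C);W=np.hstack(W)
near=np.hypot(P[:,0]-.51,P[:,1]-.15)<.17
h,sa,v=C.T
red=near&((h<6)|(h>172))&(sa>140)&(v>70)
tan=near&(h>8)&(h<25)&(sa>80)&(P[:,2]>.06)
white=near&(sa<60)&(v>90)
print(red.sum(),tan.sum(),white.sum())
for i in (0,1): print("cam",i,"red",np.nanmean(P[red&(W==i)],0),"tan",np.nanmean(P[tan&(W==i)],0),(tan&(W==i)).sum(), "table z",np.nanmedian(P[near&(W==i)&(h>60)&(h<85),2]))
sl=white&(P[:,2]>.02)&(P[:,2]<.04)
for i in (0,1):
    q=P[sl&(W==i)][:,:2]; print("slab",cv2.minAreaRect((q*1000).astype(np.float32)),len(q))
def axes(yaw):
    d=np.array([np.cos(yaw),np.sin(yaw),0]);z=np.array([0,0,1.])
    a=np.sin(np.pi/6);b=np.cos(np.pi/6)
    return np.stack([b*d+a*z,np.cross(z,d),-a*d+b*z],1)
def local(p,x): return (p-np.array([x[0],x[1],.088]))@axes(x[2])
def f(x,which=(0,1)):
    m=tan&np.isin(W,which); q=local(P[m],x); r=np.hypot(q[:,0],q[:,1])-.031; t=np.abs(q[:,2]-.04)-.04
    return np.where(np.maximum(r,t)>0,np.hypot(np.maximum(r,0),np.maximum(t,0)),np.maximum(r,t))
for w in ((0,),(1,),(0,1)):
    o=least_squares(f,[.53,.17,.8],loss="soft_l1",f_scale=.003,kwargs=dict(which=w)); print(w,o.x,"rms",np.sqrt(np.mean(o.fun**2)))
x=o.x
q=local(P[red],x); print("red local",np.percentile(q,[2,50,98],axis=0).tolist())
ww=white&(P[:,2]>.16); q=local(P[ww],x); print("mast local",np.median(q,0),q.max(0),len(q))
for cam in S:
    A=axes(x[2]);o=np.array([x[0],x[1],.088])
    for n,l in dict(spindle=[0,0,0],peg0=[-.014,0,.115],masttop=[.058,0,.124]).items(): print(cam,n,proj(S[cam],o+A@np.array(l)),o+A@np.array(l))
# canister
d=np.hypot(P[:,0]-.57,P[:,1]+.17); g=(sa<60)
rim=g&(d<.1)&(P[:,2]>.1)&(P[:,2]<.112)&(P[:,1]>-.24)
for i in (0,1,-1):
    m=rim if i<0 else rim&(W==i)
    o=least_squares(lambda c:np.hypot(P[m,0]-c[0],P[m,1]-c[1])-.078,[.57,-.17],loss="soft_l1",f_scale=.003); print("can",i,o.x,m.sum(),np.median(P[m,2]))
lid=g&(d<.25)&(P[:,1]<-.22)&(P[:,2]>.125)&(P[:,0]<.68)
for i in (0,1):
    q=P[lid&(W==i)]; c=np.median(q,0); n=np.linalg.svd(q-c)[2][2]; print("lid",c,n,len(q),q.min(0),q.max(0))
E
python3 b.py
```

```text
228 798 6968
cam 0 red [0.4961 0.159  0.1908] tan [0.5201 0.1656 0.1431] 484 table z 0.0013215403997826058
cam 1 red [0.4941 0.1528 0.1883] tan [0.504  0.162  0.1534] 314 table z 0.00043479521565426005
slab ((498.93756103515625, 165.86676025390625), (178.85414123535156, 149.56375122070312), 44.263851165771484) 962
slab ((499.21527099609375, 164.6576385498047), (178.28343200683594, 149.4257354736328), 44.194129943847656) 1593
(0,) [0.5167 0.1833 0.7333] rms 0.006043292159924751
(1,) [0.5178 0.1822 0.7285] rms 0.00637042780298883
(0, 1) [0.5171 0.183  0.7226] rms 0.006177434741167049
red local [[-0.014337723838646762, -0.015069262599371984, 0.09365327266488342], [0.013954895613168256, -0.006705023741899982, 0.10306379001664598], [0.07276223873463587, 0.011224020020263983, 0.12883095162977698]]
mast local [ 0.0655 -0.0005  0.1045] [0.0737 0.0135 0.1283] 183
scene spindle [384.272  222.1113] [0.5171 0.183  0.088 ]
scene peg0 [378.6384 184.9068] [0.4649 0.1369 0.1806]
scene masttop [390.814  193.6223] [0.5083 0.1752 0.2244]
top spindle [250.9254 206.0838] [0.5171 0.183  0.088 ]
top peg0 [262.1336 223.9508] [0.4649 0.1369 0.1806]
top masttop [245.3759 208.608 ] [0.5083 0.1752 0.2244]
can 0 [ 0.569  -0.1709] 252 0.10479223892666345
can 1 [ 0.5686 -0.1724] 188 0.10491876791080035
can -1 [ 0.5689 -0.1716] 440 0.10485937836375625
lid [ 0.5979 -0.2585  0.2094] [-0.2314  0.9701  0.0737] 1040 [ 0.5123 -0.2811  0.1252] [ 0.6703 -0.2386  0.2912]
lid [ 0.59   -0.264   0.2127] [-0.2391  0.9682  0.0736] 809 [ 0.5123 -0.2867  0.1251] [ 0.6688 -0.2421  0.2915]
```

```bash
python3 -m crank 2>&1 | tail -5; python3 -m crank --help 2>&1 | tail -5
cat >> b.py <<'E'
print('-----')
x=np.array([.5174,.1831,.772])
q=local(P[red],x); k=q[:,2]>.106
for i in (0,1):
    kk=k&(W[red]==i); print("peg",np.median(q[kk],0),q[kk].min(0),q[kk].max(0),kk.sum())
    a=(~k)&(W[red]==i)&(q[:,0]<.04); print("arm ang",np.median(np.arctan2(-q[a,1],.058-q[a,0])),a.sum())
th=float(np.median(np.arctan2(-q[k,1],.058-q[k,0]))); print("theta",th)
A=axes(x[2]);o=np.array([x[0],x[1],.088])
print("peg world",o+A@np.array([.058-.072*np.cos(th),-.072*np.sin(th),.115]))
E
python3 b.py | sed -n '/-----/,$p'
```

```text
invalid input
invalid input: not JSON, or not a number
-----
peg [-0.0072 -0.0057  0.1159] [-0.0167 -0.012   0.106 ] [0.074  0.0112 0.1314] 47
arm ang 0.09457504392130368 54
peg [-0.0069 -0.0065  0.1143] [-0.0129 -0.012   0.1063] [ 0.0738 -0.0022  0.1277] 23
arm ang 0.10274893709117217 52
theta 0.10911550898610527
peg world [0.4732 0.1292 0.1808]
```

```bash
python3 -m crank '[{"dx":-0.03,"dy":-0.027,"dz":-0.02,"claw":1},{"dx":-0.033,"dy":-0.03,"dz":-0.02},{"dx":-0.035,"dy":-0.031},{"dx":-0.035,"dy":-0.031},{"dx":-0.035,"dy":-0.031},{"dx":-0.035,"dy":-0.031},{"dx":-0.035,"dy":-0.031},{"dx":-0.035,"dy":-0.031}]'; python3 -m crank '[{"dx":-0.035,"dy":-0.031},{"dx":-0.035,"dy":-0.031},{"dx":-0.035,"dy":-0.031},{"dx":-0.035,"dy":-0.031},{"dx":-0.01,"dy":-0.01},{"roll":-8.44,"claw":0.5},{"roll":-8.44},{"roll":-8.44}]';python3 -m crank '[{"roll":-8.44},{"roll":-8.44},{"roll":-8.44},{"roll":-8.44},{}]'
cat > g.py <<'E'
from h import *
np.set_printoptions(precision=4,suppress=True)
from scipy.spatial.transform import Rotation as Ro
st=manip.state(); q=st["tcp_rot"]; R=Ro.from_quat([q[1],q[2],q[3],q[0]]).as_matrix(); p=np.array(st["eef_pos"])
def axes(yaw=.772):
    d=np.array([np.cos(yaw),np.sin(yaw),0]);z=np.array([0,0,1.])
    return np.stack([.866*d+.5*z,np.cross(z,d),-.5*d+.866*z],1)
O=np.array([.5174,.1831,.088]); A=axes()
def L(l): return O+A@np.array(l)
if __name__=="__main__":
    print(st["clock"],p,"\n",R,st["gripper_width"],st["joint_positions"],"tilt",np.degrees(np.arccos(-R[2,2])))
    pg=L([.058-.072*np.cos(.1),-.072*np.sin(.1),.116]); print("peg",pg,"TCP delta in tool", R.T@(np.r_[pg[:2],.173]-p))
E
python3 g.py
```

```text
1.1 [0.1606 0.604  0.2313] 
 [[-0.9664  0.2569 -0.    ]
 [ 0.2569  0.9664  0.    ]
 [ 0.     -0.     -1.    ]] 0.08582050717041113 [-1.2055  0.5075 -0.2376  1.5002  0.1257  1.1489 -0.1548] tilt 0.0009399497257649542
peg [0.4724 0.1293 0.1816] TCP delta in tool [-0.4233 -0.3787  0.0583]invalid input at $[0]: expected keys dx, dy, dz, roll, claw
invalid input at $[0]: expected keys dx, dy, dz, roll, claw
invalid input at $[0]: expected keys dx, dy, dz, roll, claw
```

```bash
python3 -m crank '[{"dx":-0.03,"dy":-0.027,"dz":-0.02,"roll":0,"claw":1},{"dx":-0.033,"dy":-0.03,"dz":-0.02,"roll":0,"claw":1},{"dx":-0.035,"dy":-0.031,"dz":0,"roll":0,"claw":1},{"dx":-0.035,"dy":-0.031,"dz":0,"roll":0,"claw":1},{"dx":-0.035,"dy":-0.031,"dz":0,"roll":0,"claw":1},{"dx":-0.035,"dy":-0.031,"dz":0,"roll":0,"claw":1},{"dx":-0.035,"dy":-0.031,"dz":0,"roll":0,"claw":1},{"dx":-0.035,"dy":-0.031,"dz":0,"roll":0,"claw":1}]'; python3 -m crank '[{"dx":-0.035,"dy":-0.031,"dz":0,"roll":0,"claw":1},{"dx":-0.035,"dy":-0.031,"dz":0,"roll":0,"claw":1},{"dx":-0.035,"dy":-0.031,"dz":0,"roll":0,"claw":0.5},{"dx":-0.035,"dy":-0.031,"dz":0,"roll":0,"claw":0.5},{"dx":-0.01,"dy":-0.01,"dz":0,"roll":0,"claw":0.5},{"dx":0,"dy":0,"dz":0,"roll":-8.44,"claw":0.5},{"dx":0,"dy":0,"dz":0,"roll":-8.44,"claw":0.5},{"dx":0,"dy":0,"dz":0,"roll":-8.44,"claw":0.5}]';python3 -m crank '[{"dx":0,"dy":0,"dz":0,"roll":-8.44,"claw":0.5},{"dx":0,"dy":0,"dz":0,"roll":-8.44,"claw":0.5},{"dx":0,"dy":0,"dz":0,"roll":-8.44,"claw":0.5},{"dx":0,"dy":0,"dz":0,"roll":-8.44,"claw":0.5},{"dx":0,"dy":0,"dz":0,"roll":0,"claw":0.5}]'
python3 g.py
python3 - <<'E'
from h import *
s=manip.snapshot("wrist"); cv2.imwrite("pics/w1.png",s["img"])
for r in manip.landmark_of("wrist","guard_peg")[:2]: print(r,at(s,r["uv"]))
E
```

```text
clock: 1.9
eef_pos: [0.3628, 0.2974, 0.2716]
tcp_rot: [0.0, 0.13, 0.992, 0.0]
force: [1.3, 1.1, 0.8]
gripper_width: 0.0855
grip_force: 0.0
clock: 2.7
eef_pos: [0.4726, 0.1308, 0.2714]
tcp_rot: [0.0, -0.094, 0.996, 0.0]
force: [0.4, -0.1, -0.1]
gripper_width: 0.0424
grip_force: 0.0
clock: 3.2
eef_pos: [0.4725, 0.1309, 0.2714]
tcp_rot: [0.0, -0.377, 0.926, 0.0]
force: [-0.1, -0.2, -0.2]
gripper_width: 0.0429
grip_force: 0.0
3.2 [0.4725 0.1309 0.2714] 
 [[-0.7155 -0.6986  0.0002]
 [-0.6986  0.7155  0.0002]
 [-0.0002  0.     -1.    ]] 0.04291375148600499 [-0.1497  0.2641 -0.2235  1.7756  0.0646  1.1089  1.9497] tilt 0.01230996838041532
peg [0.4724 0.1293 0.1816] TCP delta in tool [ 0.0013 -0.0011  0.0984]
{'uv': [321.3, 195.5], 'p': 0.57} [0.46525942 0.12556558 0.19473367]
```

View pics/w1.png

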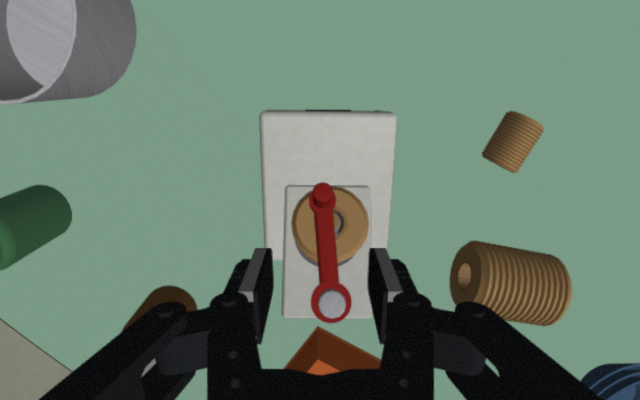

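The wrist view shows the red peg top at (322,195), centred between the fingers, and the mast at (331,302). I'll grip the peg and swing it along its arc.

```bash
python3 -m crank '[{"dx":0.001,"dy":-0.001,"dz":0.04,"roll":0,"claw":0.5},{"dx":0,"dy":0,"dz":0.04,"roll":0,"claw":0.5},{"dx":0,"dy":0,"dz":0.018,"roll":0,"claw":0.5},{"dx":0,"dy":0,"dz":0,"roll":0,"claw":0},{"dx":0,"dy":0,"dz":0,"roll":0,"claw":0},{"dx":0,"dy":0,"dz":0,"roll":0,"claw":0},{"dx":0,"dy":0,"dz":0,"roll":0,"claw":0}]' 20
```

```text
clock: 4.0
eef_pos: [0.4728, 0.1298, 0.1741]
tcp_rot: [0.001, -0.376, 0.927, -0.0]
force: [-0.8, -0.5, -3.7]
gripper_width: 0.013
grip_force: 20.7
```

```bash
python3 -m crank '[{"dx":-0.0026,"dy":-0.0145,"dz":-0.0015,"roll":0,"claw":0},{"dx":-0.0051,"dy":-0.0137,"dz":-0.003,"roll":0,"claw":0},{"dx":-0.0074,"dy":-0.0121,"dz":-0.0043,"roll":0,"claw":0},{"dx":-0.0094,"dy":-0.0101,"dz":-0.0054,"roll":0,"claw":0}]'; python3 -m crank '[{"dx":-0.0109,"dy":-0.0077,"dz":-0.0063,"roll":0,"claw":0},{"dx":-0.0122,"dy":-0.0049,"dz":-0.007,"roll":0,"claw":0},{"dx":-0.0127,"dy":-0.0019,"dz":-0.0073,"roll":0,"claw":0},{"dx":-0.0128,"dy":0.0011,"dz":-0.0074,"roll":0,"claw":0},{"dx":0,"dy":0,"dz":0,"roll":0,"claw":0},{"dx":0,"dy":0,"dz":0,"roll":0,"claw":0.5},{"dx":0,"dy":0,"dz":0,"roll":0,"claw":0.5}]'
```

```text
clock: 4.4
eef_pos: [0.5254, 0.1106, 0.1884]
tcp_rot: [-0.0, -0.376, 0.927, 0.0]
force: [-4.3, 3.8, 1.5]
gripper_width: 0.013
grip_force: 21.5
clock: 5.1
eef_pos: [0.5703, 0.1344, 0.2163]
tcp_rot: [0.001, -0.376, 0.927, -0.0]
force: [0.1, -0.2, 0.0]
gripper_width: 0.0413
grip_force: 0.0
```

```bash
python3 -m crank '[{"dx":0,"dy":0,"dz":-0.04,"roll":0,"claw":0.5},{"dx":0,"dy":0,"dz":-0.04,"roll":0,"claw":1},{"dx":0,"dy":0,"dz":-0.045,"roll":0,"claw":1},{"dx":-0.028,"dy":0.029,"dz":0,"roll":0,"claw":1},{"dx":-0.028,"dy":0.029,"dz":0,"roll":0,"claw":1},{"dx":-0.028,"dy":0.029,"dz":0,"roll":0,"claw":1},{"dx":-0.028,"dy":0.029,"dz":0,"roll":0,"claw":1},{"dx":-0.028,"dy":0.029,"dz":0,"roll":0,"claw":1}]'
python3 - <<'E'
from h import *
s=manip.snapshot("scene"); cv2.imwrite("pics/s2.png",cv2.resize(s["img"][130:330,260:500],None,fx=3,fy=3))
E
python3 -m crank '[{"dx":-0.028,"dy":0.029,"dz":0,"roll":0,"claw":1},{"dx":-0.028,"dy":0.029,"dz":0,"roll":0,"claw":1},{"dx":-0.028,"dy":0.029,"dz":0,"roll":0,"claw":1},{"dx":-0.028,"dy":0.029,"dz":0,"roll":0,"claw":1},{"dx":-0.028,"dy":0.029,"dz":0,"roll":0,"claw":1},{"dx":-0.04,"dy":0,"dz":0,"roll":0,"claw":1}]'; python3 g.py
```

```text
clock: 5.9
eef_pos: [0.5692, 0.3372, 0.3411]
tcp_rot: [0.001, -0.375, 0.927, -0.0]
force: [0.9, 0.6, 0.1]
gripper_width: 0.0851
grip_force: 0.0
clock: 6.55
eef_pos: [0.5884, 0.565, 0.3424]
tcp_rot: [0.0, -0.379, 0.925, 0.002]
force: [2.0, 1.3, 0.6]
gripper_width: 0.0852
grip_force: 0.0
6.55 [0.5884 0.565  0.3424] 
 [[-0.7128 -0.7013 -0.0012]
 [-0.7013  0.7128  0.0034]
 [-0.0015  0.0032 -1.    ]] 0.08524904577939485 [-0.7463  0.8738 -0.223   0.4686  0.1721  1.8062  1.498 ] tilt 0.20538050374327296
peg [0.4724 0.1293 0.1816] TCP delta in tool [ 0.3886 -0.2299  0.1681]
```

View pics/s2.png

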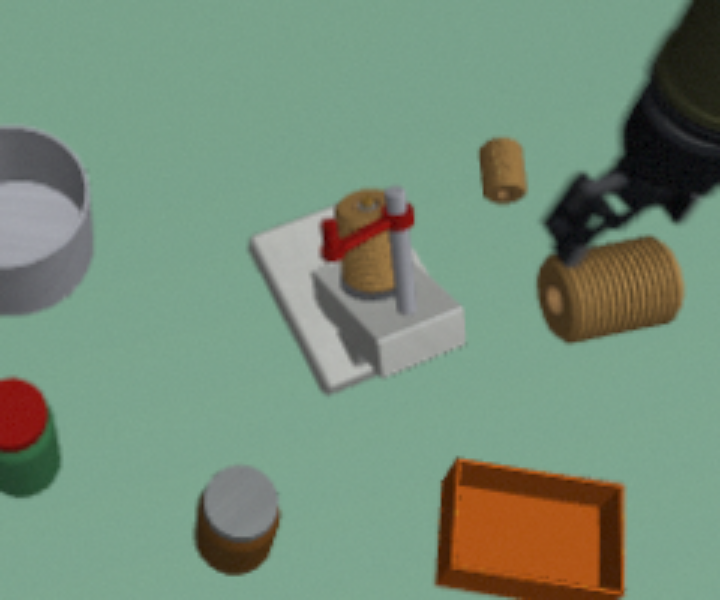

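The guard arm (crop about (370,230)) now points to the spindle's −y side, and the reel is free above. Tool tilt isn't directly commandable, so next I'll see how the arm behaves at the edge of its reach.

```bash
python3 -m crank '[{"dx":-0.03,"dy":0,"dz":0,"roll":0,"claw":1},{"dx":-0.03,"dy":0,"dz":0,"roll":0,"claw":1},{"dx":-0.03,"dy":0,"dz":0,"roll":0,"claw":1},{"dx":-0.03,"dy":0,"dz":0,"roll":0,"claw":1}]'; python3 g.py; python3 -m crank '[{"dx":-0.03,"dy":0,"dz":0,"roll":0,"claw":1},{"dx":-0.03,"dy":0,"dz":0,"roll":0,"claw":1}]';  python3 g.py
```

```text
clock: 6.95
eef_pos: [0.6322, 0.5853, 0.3249]
tcp_rot: [0.009, -0.362, 0.932, 0.012]
force: [0.2, -1.1, 0.5]
gripper_width: 0.0859
grip_force: 0.0
6.95 [0.6322 0.5853 0.3249] 
 [[-0.7384 -0.6744  0.0082]
 [-0.6739  0.7382  0.029 ]
 [-0.0256  0.0159 -0.9995]] 0.08588317360886853 [-0.7881  1.0694  0.5197  0.0988 -0.5133  1.9602  1.5695] tilt 1.7261717243639632
peg [0.4724 0.1293 0.1816] TCP delta in tool [ 0.4292 -0.2314  0.1373]
clock: 7.15
eef_pos: [0.6497, 0.5959, 0.3028]
tcp_rot: [0.019, -0.355, 0.935, 0.016]
force: [-6.2, 0.1, 4.2]
gripper_width: 0.0858
grip_force: 0.0
7.15 [0.6497 0.5959 0.3028] 
 [[-0.7472 -0.6642  0.024 ]
 [-0.6629  0.7474  0.0437]
 [-0.0469  0.0168 -0.9988]] 0.0858317305036894 [-0.7601  1.1321  0.6869  0.0037 -0.7024  1.9591  1.5328] tilt 2.8572406772172685
peg [0.4724 0.1293 0.1816] TCP delta in tool [ 0.4479 -0.2332  0.105 ]
```

```bash
python3 -m crank '[{"dx":0.03,"dy":0,"dz":0,"roll":0,"claw":1},{"dx":0.03,"dy":0,"dz":0,"roll":0,"claw":1},{"dx":0.03,"dy":0,"dz":-0.03,"roll":0,"claw":1},{"dx":0,"dy":0,"dz":-0.03,"roll":0,"claw":1}]'; python3 g.py
```

```text
clock: 7.55
eef_pos: [0.6008, 0.5549, 0.36]
tcp_rot: [0.011, -0.351, 0.936, 0.019]
force: [1.0, 1.4, 0.3]
gripper_width: 0.0853
grip_force: 0.0
7.55 [0.6008 0.5549 0.36  ] 
 [[-0.7538 -0.6571  0.0077]
 [-0.6562  0.7533  0.044 ]
 [-0.0347  0.0281 -0.999 ]] 0.08526100935647465 [-0.9062  0.9051  0.7436  0.4771 -0.6222  1.827   1.7024] tilt 2.5573111766068415
peg [0.4724 0.1293 0.1816] TCP delta in tool [ 0.3826 -0.2415  0.1672]
```

```bash
python3 -m crank '[{"dx":0,"dy":0,"dz":-0.05,"roll":0,"claw":1},{"dx":0,"dy":0,"dz":-0.05,"roll":0,"claw":1},{"dx":0,"dy":0,"dz":-0.05,"roll":0,"claw":1},{"dx":0,"dy":0,"dz":-0.05,"roll":0,"claw":1},{"dx":0,"dy":0,"dz":-0.05,"roll":0,"claw":1},{"dx":0,"dy":0,"dz":-0.05,"roll":0,"claw":1}]'; python3 g.py|head -5;  python3 -m crank '[{"dx":0,"dy":0,"dz":-0.05,"roll":0,"claw":1},{"dx":0,"dy":0,"dz":-0.05,"roll":0,"claw":1},{"dx":0,"dy":0,"dz":-0.05,"roll":0,"claw":1},{"dx":0,"dy":0,"dz":-0.05,"roll":0,"claw":1}]'; python3 g.py|head -5
```

```text
clock: 8.15
eef_pos: [0.5376, 0.4969, 0.5455]
tcp_rot: [0.066, -0.359, 0.93, 0.037]
force: [0.5, 0.4, -0.1]
gripper_width: 0.0852
grip_force: 0.0
8.15 [0.5376 0.4969 0.5455] 
 [[-0.7331 -0.6734  0.0953]
 [-0.6636  0.739   0.1165]
 [-0.1489  0.0222 -0.9886]] 0.08518605593878664 [-0.7961  0.6555  0.1226  0.3752 -0.1102  1.9631  1.554 ] tilt 8.65664717524791
peg [0.4724 0.1293 0.1816] TCP delta in tool [ 0.3472 -0.236   0.3192]
clock: 8.55
eef_pos: [0.4753, 0.4353, 0.6524]
tcp_rot: [0.118, -0.357, 0.925, 0.058]
force: [0.7, -0.3, 0.8]
gripper_width: 0.0855
grip_force: 0.0
8.55 [0.4753 0.4353 0.6524] 
 [[-0.7179 -0.6734  0.1765]
 [-0.6459  0.7389  0.1919]
 [-0.2596  0.0237 -0.9654]] 0.08545149013906751 [-0.8087  0.4459  0.1195  0.4713 -0.0894  1.9632  1.554 ] tilt 15.113209437865038
peg [0.4724 0.1293 0.1816] TCP delta in tool [ 0.3243 -0.2356  0.4036]
```

```bash
python3 -m crank '[{"dx":-0.01,"dy":-0.012,"dz":-0.047,"roll":0,"claw":1},{"dx":-0.01,"dy":-0.012,"dz":-0.047,"roll":0,"claw":1},{"dx":-0.01,"dy":-0.012,"dz":-0.047,"roll":0,"claw":1},{"dx":-0.01,"dy":-0.012,"dz":-0.047,"roll":0,"claw":1}]'; python3 g.py|head -4;  python3 -m crank '[{"dx":-0.01,"dy":-0.012,"dz":-0.047,"roll":0,"claw":1},{"dx":-0.01,"dy":-0.012,"dz":-0.047,"roll":0,"claw":1},{"dx":-0.01,"dy":-0.012,"dz":-0.047,"roll":0,"claw":1}]'; python3 g.py|head -4
```

```text
clock: 8.95
eef_pos: [0.4643, 0.3597, 0.7315]
tcp_rot: [0.179, -0.352, 0.915, 0.08]
force: [-0.2, -0.7, -0.2]
gripper_width: 0.0855
grip_force: 0.0
8.95 [0.4643 0.3597 0.7315] 
 [[-0.6887 -0.6725  0.2711]
 [-0.6155  0.7398  0.2717]
 [-0.3833  0.0203 -0.9234]] 0.08550709243678281 [-0.7048  0.3176  0.0791  0.47   -0.0897  1.9632  1.6192] tilt 22.57213813241578
clock: 9.25
eef_pos: [0.4482, 0.301, 0.7851]
tcp_rot: [0.225, -0.347, 0.906, 0.093]
force: [0.3, -0.4, -0.2]
gripper_width: 0.0852
grip_force: 0.0
9.25 [0.4482 0.301  0.7851] 
 [[-0.6584 -0.6699  0.3431]
 [-0.5859  0.7423  0.325 ]
 [-0.4724  0.0129 -0.8813]] 0.08515966027927248 [-0.582   0.2253  0.0013  0.4659 -0.0907  1.9633  1.6653] tilt 28.20080143352617
```

```bash
python3 -m crank '[{"dx":-0.01,"dy":0.02,"dz":-0.043,"roll":0,"claw":1},{"dx":0,"dy":0,"dz":0,"roll":0,"claw":1}]'; python3 g.py|head -4
python3 - <<'E'
from g import *
for z in (.22,.16,.095):
    # TCP target so that TCP is at spindle-local (0,0,z)
    print(z,L([0,0,z]),R.T@(L([0,0,z])-p))
S=R.T@A; print("tool axes in spindle frame\n",A.T@R)
E
```

```text
clock: 9.45
eef_pos: [0.4196, 0.3048, 0.8059]
tcp_rot: [0.242, -0.345, 0.902, 0.099]
force: [-0.5, -1.2, 0.1]
gripper_width: 0.0856
grip_force: 0.0
9.45 [0.4196 0.3048 0.8059] 
 [[-0.6451 -0.6695  0.3683]
 [-0.5736  0.7427  0.3455]
 [-0.5048  0.0116 -0.8632]] 0.08561823635610608 [-0.6628  0.1867  0.0583  0.4648 -0.0908  1.964   1.6354] tilt 30.327522007444497
0.22 [0.4386 0.1064 0.2785] [ 0.3678 -0.1662  0.3937]
0.16 [0.4601 0.1273 0.2266] [ 0.3681 -0.1656  0.4536]
0.095 [0.4834 0.15   0.1703] [ 0.3685 -0.165   0.5186]
tool axes in spindle frame
 [[-0.9992  0.039   0.0056]
 [ 0.039   0.9992 -0.0094]
 [-0.006  -0.0091 -0.9999]]
```

```bash
python3 -m crank '[{"dx":0,"dy":0,"dz":0,"roll":-2.2,"claw":1},{"dx":0.025,"dy":-0.0157,"dz":0.033,"roll":0,"claw":1},{"dx":0.03,"dy":-0.0157,"dz":0.033,"roll":0,"claw":1},{"dx":0.03,"dy":-0.0157,"dz":0.033,"roll":0,"claw":1},{"dx":0.03,"dy":-0.0157,"dz":0.033,"roll":0,"claw":1},{"dx":0.03,"dy":-0.0157,"dz":0.033,"roll":0,"claw":1},{"dx":0.03,"dy":-0.0157,"dz":0.033,"roll":0,"claw":1},{"dx":0.03,"dy":-0.0157,"dz":0.033,"roll":0,"claw":1}]';  python3 -m crank '[{"dx":0.03,"dy":-0.0157,"dz":0.033,"roll":0,"claw":1},{"dx":0.03,"dy":-0.0157,"dz":0.033,"roll":0,"claw":1},{"dx":0.03,"dy":-0.0157,"dz":0.033,"roll":0,"claw":1},{"dx":0.03,"dy":-0.0157,"dz":0.033,"roll":0,"claw":1},{"dx":0,"dy":0,"dz":0,"roll":0,"claw":1}]';cat > r.py <<'E'
from g import *
print("tcp",p,"local tcp",A.T@(p-O),"\n",A.T@R, st["clock"],st["force"],st["gripper_width"],"tilt",np.degrees(np.arccos(-R[2,2])),st["joint_positions"])
E
python3 r.py
python3 - <<'E'
from h import *
s=manip.snapshot("wrist"); cv2.imwrite("pics/w2.png",s["img"])
from g import *
for n in ("reel","spindle"):
  for r in manip.landmark_of("wrist",n)[:2]: print(n,r,proj(s,L([0,0,0])))
print(proj(s,L([0,0,.08])),proj(s,L([0,0,.086])))
E
```

```text
clock: 10.25
eef_pos: [0.4535, 0.1863, 0.5102]
tcp_rot: [0.239, -0.363, 0.896, 0.093]
force: [0.2, 0.0, -0.5]
gripper_width: 0.0853
grip_force: 0.0
clock: 10.75
eef_pos: [0.4676, 0.1119, 0.3324]
tcp_rot: [0.234, -0.362, 0.898, 0.093]
force: [-0.2, 0.5, 0.1]
gripper_width: 0.0855
grip_force: 0.0
tcp [0.4676 0.1119 0.3324] local tcp [ 0.0483 -0.0163  0.2543] 
 [[-0.9999  0.0048 -0.0141]
 [ 0.0049  1.     -0.0054]
 [ 0.0141 -0.0055 -0.9999]] 10.75 [-0.2144  0.4891  0.1119] 0.0854723900693191 tilt 29.192506849514903 [-0.4279 -0.0024  0.3825  2.0512 -0.4849  0.7544  2.5916]
reel {'uv': [507.9, 38.9], 'p': 0.65} [335.5724 115.0559]
reel {'uv': [461.8, 138.5], 'p': 0.6} [335.5724 115.0559]
spindle {'uv': [338.2, 112.5], 'p': 0.94} [335.5724 115.0559]
[338.8183 121.5026] [339.1269 122.1158]
```

View pics/w2.png

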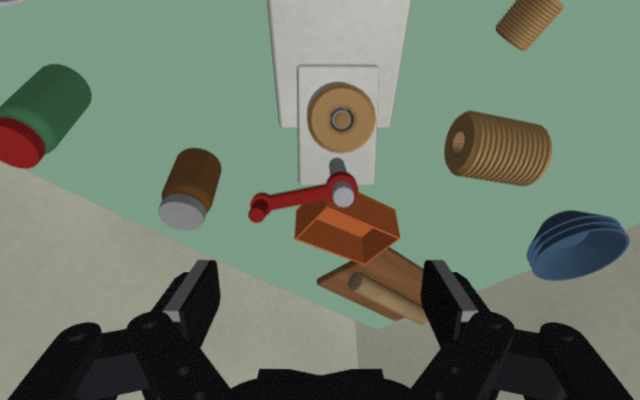

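The wrist view is straight down the spindle axis. The bore and post are at (341,119), where I predict (339,122), and the guard arm is well aside at (300,198). Approaching.

```bash
python3 -m crank '[{"dx":0.0233,"dy":0.009,"dz":0,"roll":0,"claw":1},{"dx":0.023,"dy":0.0093,"dz":0,"roll":0,"claw":1},{"dx":0,"dy":0,"dz":0.04,"roll":0,"claw":1},{"dx":0,"dy":0,"dz":0.04,"roll":0,"claw":1},{"dx":0,"dy":0,"dz":0.03,"roll":0,"claw":1},{"dx":0,"dy":0,"dz":0,"roll":0,"claw":1}]'; python3 r.py
```

```text
clock: 11.5
eef_pos: [0.4639, 0.1337, 0.2327]
tcp_rot: [0.237, -0.365, 0.895, 0.092]
force: [-0.3, -0.8, 0.4]
gripper_width: 0.0855
grip_force: 0.0
tcp [0.4639 0.1337 0.2327] local tcp [0.0093 0.0019 0.1617] 
 [[-0.9999 -0.0044 -0.0088]
 [-0.0043  1.     -0.008 ]
 [ 0.0088 -0.0079 -0.9999]] 11.5 [-0.3408 -0.8108  0.3807] 0.0854544498910425 tilt 29.499864522788346 [-0.1934  0.1163  0.0947  2.2499 -0.7561  0.4689  2.8745]
```

```bash
for i in 1 2; do python3 -m crank '[{"dx":0,"dy":0,"dz":0,"roll":8.57,"claw":1},{"dx":0,"dy":0,"dz":0,"roll":8.57,"claw":1},{"dx":0,"dy":0,"dz":0,"roll":8.57,"claw":1},{"dx":0,"dy":0,"dz":0,"roll":8.57,"claw":1},{"dx":0,"dy":0,"dz":0,"roll":8.57,"claw":1},{"dx":0,"dy":0,"dz":0,"roll":8.57,"claw":1},{"dx":0,"dy":0,"dz":0,"roll":8.57,"claw":1}]' >/dev/null; done; python3 -m crank '[{"dx":0,"dy":0,"dz":0,"roll":8.57,"claw":1},{"dx":0,"dy":0,"dz":0,"roll":8.57,"claw":1},{"dx":0,"dy":0,"dz":0,"roll":8.57,"claw":1},{"dx":0,"dy":0,"dz":0,"roll":8.57,"claw":1},{"dx":0,"dy":0,"dz":0,"roll":8.57,"claw":1},{"dx":0,"dy":0,"dz":0,"roll":8.57,"claw":1},{"dx":0,"dy":0,"dz":0,"roll":8.57,"claw":1}]'; python3 r.py
```

```text
clock: 13.6
eef_pos: [0.4645, 0.1318, 0.2355]
tcp_rot: [-0.091, 0.896, 0.362, 0.24]
force: [-0.2, 0.0, -0.2]
gripper_width: 0.0857
grip_force: 0.0
tcp [0.4645 0.1318 0.2355] local tcp [0.01   0.0001 0.1646] 
 [[ 1.     -0.0018 -0.0049]
 [-0.0019 -0.9999 -0.012 ]
 [-0.0049  0.012  -0.9999]] 13.6 [-0.1909  0.0349 -0.2326] 0.0856590208388425 tilt 29.727930393523533 [-0.5913  0.1272  0.5532  2.2526 -0.8596  0.5239 -0.1551]
```

```bash
python3 -m crank '[{"dx":-0.0104,"dy":-0.0026,"dz":0.01,"roll":0,"claw":1},{"dx":0,"dy":0,"dz":0.025,"roll":0,"claw":1},{"dx":0,"dy":0,"dz":0.025,"roll":0,"claw":1},{"dx":0,"dy":0,"dz":0,"roll":0,"claw":1}]'; python3 r.py
```

```text
clock: 14.0
eef_pos: [0.4777, 0.1486, 0.1756]
tcp_rot: [-0.091, 0.895, 0.365, 0.238]
force: [-0.2, -0.4, 0.4]
gripper_width: 0.085
grip_force: 0.0
tcp [0.4777 0.1486 0.1756] local tcp [-0.0017  0.003   0.1022] 
 [[ 0.9999  0.0047 -0.0081]
 [ 0.0046 -0.9999 -0.0102]
 [-0.0082  0.0102 -0.9999]] 14.0 [-0.1844 -0.3998  0.4126] 0.08504775457251817 tilt 29.540423447009175 [-0.4875  0.2593  0.4273  2.3174 -1.2307  0.4383  0.2148]
```

```bash
python3 -m crank '[{"dx":0.001,"dy":0.001,"dz":0.025,"roll":0,"claw":1},{"dx":0,"dy":0,"dz":0.025,"roll":0,"claw":1},{"dx":0,"dy":0,"dz":0.017,"roll":0,"claw":1},{"dx":0,"dy":0,"dz":0,"roll":0,"claw":1}]'; python3 r.py
python3 - <<'E'
from h import *
s=manip.snapshot("scene"); cv2.imwrite("pics/s3.png",cv2.resize(s["img"][100:300,280:520],None,fx=3,fy=3))
E
```

```text
clock: 14.4
eef_pos: [0.5003, 0.1672, 0.1252]
tcp_rot: [-0.092, 0.896, 0.365, 0.234]
force: [0.7, -0.8, 0.1]
gripper_width: 0.0855
grip_force: 0.0
tcp [0.5003 0.1672 0.1252] local tcp [-0.0016  0.0005  0.0439] 
 [[ 0.9999  0.0037 -0.0155]
 [ 0.0036 -1.     -0.0054]
 [-0.0155  0.0054 -0.9998]] 14.4 [ 0.7399 -0.8343  0.1368] 0.08551637235701927 tilt 29.114871665201836 [-0.1897  0.3703  0.0021  2.3189 -1.5173  0.2681  0.471 ]
```

View pics/s3.png

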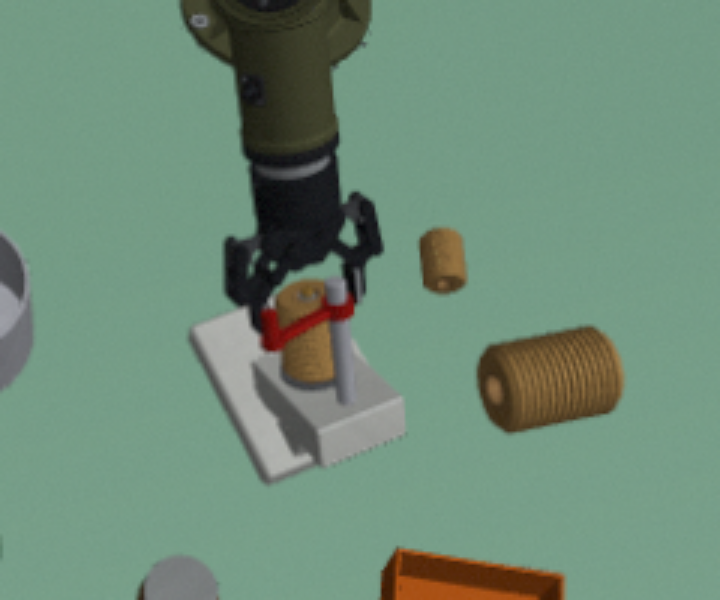

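The gripper leans with the post and straddles the reel top (crop (305,290)), clear of the mast at (340,300). Gripping and sliding the reel up.

```bash
python3 -m crank '[{"dx":0,"dy":0,"dz":0,"roll":0,"claw":0},{"dx":0,"dy":0,"dz":0,"roll":0,"claw":0},{"dx":0,"dy":0,"dz":0,"roll":0,"claw":0},{"dx":0,"dy":0,"dz":0,"roll":0,"claw":0}]' 40;  python3 -m crank '[{"dx":0,"dy":0,"dz":-0.01,"roll":0,"claw":0},{"dx":0,"dy":0,"dz":-0.015,"roll":0,"claw":0},{"dx":0,"dy":0,"dz":-0.02,"roll":0,"claw":0},{"dx":0,"dy":0,"dz":0,"roll":0,"claw":0}]'; python3 r.py
```

```text
clock: 14.85
eef_pos: [0.4996, 0.1648, 0.1252]
tcp_rot: [-0.089, 0.897, 0.364, 0.234]
force: [-5.3, -6.0, 13.0]
gripper_width: 0.0618
grip_force: 39.7
clock: 15.25
eef_pos: [0.4831, 0.1502, 0.165]
tcp_rot: [-0.089, 0.897, 0.365, 0.234]
force: [1.2, 0.4, -1.9]
gripper_width: 0.0621
grip_force: 43.8
tcp [0.4831 0.1502 0.165 ] local tcp [-0.0027  0.0004  0.0905] 
 [[ 0.9998  0.0037 -0.018 ]
 [ 0.0035 -0.9999 -0.0095]
 [-0.018   0.0094 -0.9998]] 15.25 [ 1.2488  0.3983 -1.87  ] 0.06206293756019023 tilt 28.973648094656763 [-0.2591  0.2683  0.1313  2.3103 -1.1753  0.3445  0.1464]
```

```bash
python3 -m crank '[{"dx":0,"dy":0,"dz":-0.02,"roll":0,"claw":0},{"dx":0,"dy":0,"dz":-0.02,"roll":0,"claw":0},{"dx":0,"dy":0,"dz":-0.025,"roll":0,"claw":0},{"dx":0,"dy":0,"dz":-0.03,"roll":0,"claw":0},{"dx":0,"dy":0,"dz":-0.04,"roll":0,"claw":0},{"dx":0,"dy":0,"dz":0,"roll":0,"claw":0}]'; python3 r.py
cat > k.py <<'E'
# planar arm model fit from observed states
import numpy as np
from scipy.optimize import least_squares
D=[(.5075,1.5,1.149,.625,.2313),(.2641,1.7756,1.1089,.490,.2714),(.1867,.4648,1.964,.5186,.8059),(.4459,.4713,1.9632,.6445,.6524),(.6555,.3752,1.9631,.7321,.5455)]
def fk(L,a,b,c): return np.array([L[1]*np.sin(a)+L[2]*np.sin(a+b)+L[3]*np.sin(a+b+c)+L[4]*np.cos(a+b),L[0]+L[1]*np.cos(a)+L[2]*np.cos(a+b)+L[3]*np.cos(a+b+c)-L[4]*np.sin(a+b)])
o=least_squares(lambda L:np.concatenate([fk(L,*d[:3])-d[3:] for d in D]),[.34,.4,.4,.3,0]); print(o.x,o.fun)
L=o.x
def ik(r,z,phi):
    B=([-.24,0,.17],[2.05,2.5,1.96])
    return least_squares(lambda q:np.r_[fk(L,*q)-[r,z],.3*(q.sum()-phi)],[.4,1.8,.8],bounds=B)
for phi in (2.62,2.88,3.14):
  for z in (.1,.2,.3,.4):
    print(phi,z,[ (r,np.round(s.x,2).tolist(),round(float(np.degrees(np.pi-s.x.sum())),1)) for r in (.25,.3,.35,.4) for s in [ik(r,z,phi)]])
E
python3 k.py
```

```text
clock: 15.85
eef_pos: [0.4364, 0.1051, 0.285]
tcp_rot: [-0.09, 0.896, 0.365, 0.236]
force: [-0.4, 0.3, -1.4]
gripper_width: 0.0621
grip_force: 44.2
tcp [0.4364 0.1051 0.285 ] local tcp [0.0011 0.0006 0.2269] 
 [[ 0.9999  0.0031 -0.0137]
 [ 0.003  -0.9999 -0.0099]
 [-0.0137  0.0098 -0.9998]] 15.85 [-0.3722  0.2833 -1.3796] 0.062091498456697834 tilt 29.222604786938252 [-0.3894 -0.0081  0.356   2.2022 -0.5728  0.629  -0.4165]
[ 0.24517649  0.57969379  0.38174054  0.36351705 -0.00401982] [-1.07656071e-03 -7.86124205e-04  1.13001616e-03  9.37033587e-04
 -1.72451540e-04  5.23808990e-04 -2.93066418e-06 -9.10869790e-05
  1.21627400e-04 -5.83628862e-04]
2.62 0.1 [(0.25, [-0.02, 2.5, 0.43], 13.1), (0.3, [0.08, 2.5, 0.29], 15.5), (0.35, [0.15, 2.5, 0.17], 18.3), (0.4, [0.17, 2.46, 0.17], 19.1)]
2.62 0.2 [(0.25, [-0.24, 2.5, 0.53], 20.2), (0.3, [-0.21, 2.5, 0.43], 23.7), (0.35, [-0.1, 2.5, 0.29], 25.9), (0.4, [-0.02, 2.5, 0.17], 28.3)]
2.62 0.3 [(0.25, [-0.24, 2.39, 0.65], 20.0), (0.3, [-0.24, 2.37, 0.59], 24.2), (0.35, [-0.24, 2.36, 0.53], 28.2), (0.4, [-0.18, 2.32, 0.49], 29.9)]
2.62 0.4 [(0.2
[... 565 characters left out ...]
8 0.4 [(0.25, [-0.24, 1.96, 1.3], 7.1), (0.3, [-0.24, 1.96, 1.21], 11.8), (0.35, [-0.21, 1.95, 1.14], 15.0), (0.4, [-0.12, 1.88, 1.12], 15.0)]
3.14 0.1 [(0.25, [0.19, 2.5, 0.5], -2.7), (0.3, [0.24, 2.47, 0.43], 0.1), (0.35, [0.3, 2.36, 0.48], 0.1), (0.4, [0.35, 2.25, 0.54], 0.1)]
3.14 0.2 [(0.25, [-0.05, 2.38, 0.81], 0.1), (0.3, [0.04, 2.3, 0.81], 0.1), (0.35, [0.12, 2.2, 0.82], 0.1), (0.4, [0.19, 2.1, 0.84], 0.1)]
3.14 0.3 [(0.25, [-0.17, 2.17, 1.15], 0.1), (0.3, [-0.08, 2.09, 1.13], 0.1), (0.35, [0.01, 2.01, 1.12], 0.1), (0.4, [0.09, 1.92, 1.13], 0.1)]
3.14 0.4 [(0.25, [-0.23, 1.93, 1.44], 0.1), (0.3, [-0.14, 1.86, 1.41], 0.1), (0.35, [-0.05, 1.79, 1.4], 0.1), (0.4, [0.04, 1.7, 1.4], 0.1)]
```

```bash
python3 -m crank '[{"dx":0.0117,"dy":-0.0378,"dz":-0.0153,"roll":0,"claw":0},{"dx":0.0117,"dy":-0.0378,"dz":-0.0153,"roll":0,"claw":0},{"dx":0.0117,"dy":-0.0378,"dz":-0.0153,"roll":0,"claw":0},{"dx":0.0117,"dy":-0.0378,"dz":-0.0153,"roll":0,"claw":0},{"dx":0.0117,"dy":-0.0378,"dz":-0.0153,"roll":0,"claw":0},{"dx":0.0117,"dy":-0.0378,"dz":-0.0153,"roll":0,"claw":0},{"dx":-0.034,"dy":0,"dz":-0.02,"roll":0,"claw":0},{"dx":-0.034,"dy":0,"dz":-0.02,"roll":0,"claw":0}]'; python3 g.py | head -4; python3 -m crank '[{"dx":-0.034,"dy":0,"dz":-0.02,"roll":0,"claw":0},{"dx":-0.034,"dy":0,"dz":-0.02,"roll":0,"claw":0},{"dx":-0.034,"dy":0,"dz":-0.02,"roll":0,"claw":0}]'; python3 g.py | head -4
```

```text
clock: 16.65
eef_pos: [0.2858, 0.2731, 0.3732]
tcp_rot: [-0.095, 0.894, 0.38, 0.217]
force: [-2.5, 1.1, -1.8]
gripper_width: 0.0616
grip_force: 44.4
16.65 [0.2858 0.2731 0.3732] 
 [[ 0.6162  0.7213  0.3162]
 [ 0.6389 -0.6926  0.3348]
 [ 0.4605 -0.0043 -0.8876]] 0.06162197814905433 [-0.6994 -0.2357 -0.0931  2.1092 -0.0428  0.7888 -1.5386] tilt 27.421858327316293
clock: 16.95
eef_pos: [0.2787, 0.2598, 0.3545]
tcp_rot: [-0.087, 0.9, 0.376, 0.203]
force: [-3.2, 2.5, -0.8]
gripper_width: 0.0621
grip_force: 44.4
16.95 [0.2787 0.2598 0.3545] 
 [[ 0.6347  0.7125  0.2991]
 [ 0.6419 -0.7016  0.3092]
 [ 0.4302 -0.0042 -0.9027]] 0.06207758007852363 [-0.5155 -0.2357 -0.2164  2.1435 -0.1102  0.7868 -1.4558] tilt 25.478957896704088
```

```bash
python3 -m crank '[{"dx":-0.026,"dy":0,"dz":0.031,"roll":0,"claw":0},{"dx":-0.026,"dy":0,"dz":0.031,"roll":0,"claw":0},{"dx":-0.026,"dy":0,"dz":0.031,"roll":0,"claw":0},{"dx":-0.026,"dy":0,"dz":0.031,"roll":0,"claw":0}]'; python3 g.py | head -4; python3 -m crank '[{"dx":-0.026,"dy":0,"dz":0.031,"roll":0,"claw":0},{"dx":-0.026,"dy":0,"dz":0.031,"roll":0,"claw":0}]'; python3 g.py | head -4
```

```text
clock: 17.35
eef_pos: [0.2557, 0.2326, 0.2231]
tcp_rot: [-0.082, 0.903, 0.373, 0.198]
force: [-0.2, 0.6, 0.0]
gripper_width: 0.0614
grip_force: 44.4
17.35 [0.2557 0.2326 0.2231] 
 [[ 0.643   0.7062  0.2963]
 [ 0.6417 -0.708   0.2949]
 [ 0.418   0.0006 -0.9084]] 0.06144204248133851 [-0.3332 -0.1404 -0.4096  2.478  -0.1932  0.3668 -1.3725] tilt 24.710714244419982
clock: 17.55
eef_pos: [0.26, 0.2356, 0.2138]
tcp_rot: [-0.078, 0.903, 0.373, 0.197]
force: [-0.7, 0.2, -1.3]
gripper_width: 0.0619
grip_force: 44.4
17.55 [0.26   0.2356 0.2138] 
 [[ 0.6436  0.7051  0.2975]
 [ 0.6434 -0.7091  0.2886]
 [ 0.4145  0.0057 -0.91  ]] 0.06187873752415289 [ 0.0141 -0.1271 -0.7208  2.4853 -0.3182  0.339  -1.2293] tilt 24.489038655148477
```

```bash
python3 -m crank '[{"dx":0.0168,"dy":0.0264,"dz":-0.0315,"roll":0,"claw":0},{"dx":0.0168,"dy":0.0264,"dz":-0.0315,"roll":0,"claw":0},{"dx":0.0168,"dy":0.0264,"dz":-0.0315,"roll":0,"claw":0},{"dx":0.0168,"dy":0.0264,"dz":-0.0315,"roll":0,"claw":0},{"dx":0.0168,"dy":0.0264,"dz":-0.0315,"roll":0,"claw":0},{"dx":0.0168,"dy":0.0264,"dz":-0.0315,"roll":0,"claw":0},{"dx":0.0168,"dy":0.0264,"dz":-0.0315,"roll":0,"claw":0},{"dx":0.0168,"dy":0.0264,"dz":-0.0315,"roll":0,"claw":0}]'
cat > m.py <<'E'
import sys
from g import *
print(st["clock"],p,"z_t",R[:,2],"tilt",np.degrees(np.arccos(-R[2,2])),"j",st["joint_positions"])
for i in range(1,len(sys.argv),3):
    t=np.array([float(v) for v in sys.argv[i:i+3]]); d=R.T@(t-p); n=int(np.ceil(np.linalg.norm(d)/.046)); print(t,"n",n,"row",d/n); p=t
E
python3 m.py .32 -.32 .55  -.08 -.45 .55  -.32 -.31 .55
python3 - <<'E'
from h import *
s=manip.snapshot("scene"); c=cloud(s); x,y,z=c[...,0],c[...,1],c[...,2]
m=(x<.15)&(np.hypot(x,y)<1.1)&(y<0)&(z>.1)&(np.hypot(x,y)>.25)
print("obst pts",m.sum()); 
if m.sum(): print(np.percentile(c[m],[2,50,98],axis=0))
cv2.imwrite("pics/s4.png",s["img"])
E
```

```text
clock: 18.35
eef_pos: [0.4211, 0.0993, 0.5027]
tcp_rot: [-0.079, 0.903, 0.373, 0.199]
force: [1.1, 0.9, -0.9]
gripper_width: 0.0614
grip_force: 44.6
18.35 [0.4211 0.0993 0.5027] z_t [ 0.2995  0.291  -0.9086] tilt 24.681470761265437 j [ 0.0626 -0.1191 -0.1018  1.6602 -0.3075  1.2828 -0.7863]
[ 0.32 -0.32  0.55] n 10 row [-0.0315  0.0226 -0.0195]
[-0.08 -0.45  0.55] n 10 row [-0.034  -0.019  -0.0158]
[-0.32 -0.31  0.55] n 7 row [-0.0092 -0.0384 -0.0044]
obst pts 631
[[-0.05716822 -1.05410584  0.10434416]
 [ 0.00216383 -0.85363841  0.16613867]
 [ 0.01979811 -0.83012976  0.21274455]]
```

View pics/s4.png

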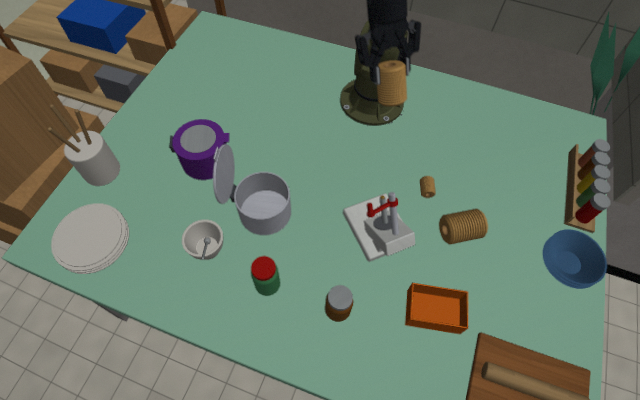

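The view shows the reel held at (392,82), the spindle bare, the guard open and nothing disturbed. The only obstacle on the right is the shelf at y < −0.83. I'll carry the reel high round to the robot's far side, where the same reach limit takes the lean out.

```bash
python3 -m crank '[{"dx":-0.0315,"dy":0.0226,"dz":-0.0195,"roll":0,"claw":0},{"dx":-0.0315,"dy":0.0226,"dz":-0.0195,"roll":0,"claw":0},{"dx":-0.0315,"dy":0.0226,"dz":-0.0195,"roll":0,"claw":0},{"dx":-0.0315,"dy":0.0226,"dz":-0.0195,"roll":0,"claw":0},{"dx":-0.0315,"dy":0.0226,"dz":-0.0195,"roll":0,"claw":0}]'; python3 -m crank '[{"dx":-0.0315,"dy":0.0226,"dz":-0.0195,"roll":0,"claw":0},{"dx":-0.0315,"dy":0.0226,"dz":-0.0195,"roll":0,"claw":0},{"dx":-0.0315,"dy":0.0226,"dz":-0.0195,"roll":0,"claw":0},{"dx":-0.0315,"dy":0.0226,"dz":-0.0195,"roll":0,"claw":0},{"dx":-0.0315,"dy":0.0226,"dz":-0.0195,"roll":0,"claw":0}]';python3 m.py -.08 -.45 .55  -.32 -.31 .55
```

```text
clock: 18.9
eef_pos: [0.3693, -0.1109, 0.5256]
tcp_rot: [-0.079, 0.902, 0.374, 0.2]
force: [0.9, -0.0, -1.0]
gripper_width: 0.0618
grip_force: 44.6
clock: 19.4
eef_pos: [0.319, -0.3208, 0.5496]
tcp_rot: [-0.077, 0.902, 0.374, 0.2]
force: [1.2, -0.2, -0.7]
gripper_width: 0.0622
grip_force: 44.6
19.4 [ 0.319  -0.3208  0.5496] z_t [ 0.303   0.2895 -0.9079] tilt 24.77704740661901 j [ 0.5958  0.1955  0.6286  1.2457 -0.5357  1.8815  0.3111]
[-0.08 -0.45  0.55] n 10 row [-0.0338 -0.019  -0.0159]
[-0.32 -0.31  0.55] n 7 row [-0.0091 -0.0384 -0.0046]
```

```bash
python3 -m crank '[{"dx":-0.0338,"dy":-0.019,"dz":-0.0159,"roll":0,"claw":0},{"dx":-0.0338,"dy":-0.019,"dz":-0.0159,"roll":0,"claw":0},{"dx":-0.0338,"dy":-0.019,"dz":-0.0159,"roll":0,"claw":0},{"dx":-0.0338,"dy":-0.019,"dz":-0.0159,"roll":0,"claw":0},{"dx":-0.0338,"dy":-0.019,"dz":-0.0159,"roll":0,"claw":0}]'; python3 -m crank '[{"dx":-0.0338,"dy":-0.019,"dz":-0.0159,"roll":0,"claw":0},{"dx":-0.0338,"dy":-0.019,"dz":-0.0159,"roll":0,"claw":0},{"dx":-0.0338,"dy":-0.019,"dz":-0.0159,"roll":0,"claw":0},{"dx":-0.0338,"dy":-0.019,"dz":-0.0159,"roll":0,"claw":0},{"dx":-0.0338,"dy":-0.019,"dz":-0.0159,"roll":0,"claw":0}]';python3 m.py -.32 -.31 .55 -.32 -.31 .7
```

```text
clock: 19.9
eef_pos: [0.1798, -0.3675, 0.5472]
tcp_rot: [-0.082, 0.902, 0.373, 0.2]
force: [0.9, 0.1, -1.6]
gripper_width: 0.0618
grip_force: 44.6
clock: 20.4
eef_pos: [0.1198, -0.3965, 0.527]
tcp_rot: [-0.114, 0.901, 0.372, 0.193]
force: [1.8, -1.8, -3.0]
gripper_width: 0.062
grip_force: 44.6
20.4 [ 0.1198 -0.3965  0.527 ] z_t [ 0.2636  0.3484 -0.8995] tilt 25.90368942231395 j [ 2.0402  0.3224 -0.889   1.1931 -0.1566  1.9615  0.3171]
[-0.32 -0.31  0.55] n 10 row [-0.0221 -0.0376 -0.0106]
[-0.32 -0.31  0.7 ] n 4 row [ 0.0162 -0.0023 -0.0337]
```

```bash
python3 m.py -.1 -.47 .42 | tail -1; python3 -m crank '[{"dx":-0.03,"dy":-0.0157,"dz":0.001,"roll":0,"claw":0}]'; python3 m.py -.1 -.47 .42
```

```text
[-0.1  -0.47  0.42] n 6 row [-0.0392 -0.0165  0.0021]
clock: 20.5
eef_pos: [0.0929, -0.4028, 0.5151]
tcp_rot: [-0.113, 0.898, 0.377, 0.195]
force: [-0.2, -0.5, -1.0]
gripper_width: 0.062
grip_force: 44.6
20.5 [ 0.0929 -0.4028  0.5151] z_t [ 0.2646  0.35   -0.8986] tilt 26.026119127581538 j [ 2.0914  0.3342 -0.8916  1.2126 -0.1358  1.9561  0.3835]
[-0.1  -0.47  0.42] n 5 row [-0.0415 -0.0175  0.0022]
```

Going lower frees joint 6, so I'll continue that way.

```bash
python3 -m crank '[{"dx":-0.041,"dy":-0.0175,"dz":0.002,"roll":0,"claw":0},{"dx":-0.041,"dy":-0.0175,"dz":0.002,"roll":0,"claw":0},{"dx":-0.041,"dy":-0.0175,"dz":0.002,"roll":0,"claw":0},{"dx":-0.041,"dy":-0.0175,"dz":0.002,"roll":0,"claw":0},{"dx":-0.041,"dy":-0.0175,"dz":0.002,"roll":0,"claw":0}]'; python3 m.py -.33 -.36 .45 -.3 -.29 .65
```

```text
clock: 21.0
eef_pos: [-0.1054, -0.4678, 0.4214]
tcp_rot: [-0.114, 0.901, 0.372, 0.193]
force: [-0.0, -1.0, -0.8]
gripper_width: 0.0619
grip_force: 44.6
21.0 [-0.1054 -0.4678  0.4214] z_t [ 0.264   0.3483 -0.8995] tilt 25.91250569408965 j [ 2.2874  0.5139 -0.8111  1.1889  0.0703  1.9304  0.7055]
[-0.33 -0.36  0.45] n 6 row [-0.011  -0.0395 -0.0079]
[-0.3  -0.29  0.65] n 5 row [ 0.03   -0.0079 -0.0295]
```

```bash
python3 -m crank '[{"dx":-0.012,"dy":-0.036,"dz":-0.0085,"roll":0,"claw":0},{"dx":-0.012,"dy":-0.036,"dz":-0.0085,"roll":0,"claw":0},{"dx":-0.012,"dy":-0.036,"dz":-0.0085,"roll":0,"claw":0},{"dx":-0.012,"dy":-0.036,"dz":-0.0085,"roll":0,"claw":0},{"dx":-0.012,"dy":-0.036,"dz":-0.0085,"roll":0,"claw":0},{"dx":0.015,"dy":0,"dz":-0.045,"roll":0,"claw":0},{"dx":0.015,"dy":0,"dz":-0.045,"roll":0,"claw":0},{"dx":0.015,"dy":0,"dz":-0.045,"roll":0,"claw":0}]'; python3 m.py -.30 -.39 .72
```

```text
clock: 21.8
eef_pos: [-0.2284, -0.3905, 0.4704]
tcp_rot: [-0.082, 0.911, 0.374, 0.151]
force: [-0.1, 0.3, -0.7]
gripper_width: 0.0615
grip_force: 44.6
21.8 [-0.2284 -0.3905  0.4704] z_t [ 0.2143  0.2636 -0.9405] tilt 19.859306017721618 j [ 2.1204  0.3374 -0.0493  1.1834 -0.049   1.9619  1.2688]
[-0.3  -0.39  0.72] n 6 row [ 0.0061 -0.01   -0.0417]
```

```bash
python3 -m crank '[{"dx":0.006,"dy":-0.012,"dz":-0.046,"roll":0,"claw":0},{"dx":0.006,"dy":-0.012,"dz":-0.046,"roll":0,"claw":0},{"dx":0.006,"dy":-0.012,"dz":-0.046,"roll":0,"claw":0},{"dx":0.006,"dy":-0.012,"dz":-0.046,"roll":0,"claw":0}]'; python3 m.py -.30 -.39 .72
```

```text
clock: 22.2
eef_pos: [-0.2595, -0.3531, 0.5242]
tcp_rot: [-0.044, 0.921, 0.375, 0.095]
force: [-0.0, 0.8, 0.0]
gripper_width: 0.0618
grip_force: 44.6
22.2 [-0.2595 -0.3531  0.5242] z_t [ 0.1424  0.1526 -0.978 ] tilt 12.04514646712904 j [ 2.1254  0.2392  0.0714  1.1485 -0.0465  1.9628  1.385 ]
[-0.3  -0.39  0.72] n 5 row [-0.0025 -0.0008 -0.0406]
```

```bash
python3 -m crank '[{"dx":0,"dy":-0.015,"dz":-0.047,"roll":0,"claw":0},{"dx":0,"dy":-0.015,"dz":-0.047,"roll":0,"claw":0},{"dx":0,"dy":-0.015,"dz":-0.047,"roll":0,"claw":0},{"dx":0,"dy":-0.015,"dz":-0.047,"roll":0,"claw":0}]'; python3 m.py -.30 -.39 .72
```

```text
clock: 22.6
eef_pos: [-0.3052, -0.3136, 0.5758]
tcp_rot: [-0.012, 0.926, 0.376, 0.033]
force: [-0.7, 0.4, -0.9]
gripper_width: 0.0623
grip_force: 44.6
22.6 [-0.3052 -0.3136  0.5758] z_t [ 0.0526  0.0482 -0.9975] tilt 4.092550916277351 j [ 2.1254  0.1775  0.2319  1.0768 -0.0474  1.9629  1.5396]
[-0.3  -0.39  0.72] n 4 row [-0.0098  0.0147 -0.0368]
```

```bash
python3 -m crank '[{"dx":0,"dy":0,"dz":-0.05,"roll":0,"claw":0},{"dx":0,"dy":0,"dz":-0.05,"roll":0,"claw":0}]'; python3 m.py -.1 -.45 .46 .30 -.36 .45 .56 -.18 .40
```

```text
clock: 22.8
eef_pos: [-0.3016, -0.3116, 0.6051]
tcp_rot: [0.003, 0.927, 0.376, -0.001]
force: [0.3, -1.1, -1.6]
gripper_width: 0.0618
grip_force: 44.6
22.8 [-0.3016 -0.3116  0.6051] z_t [ 0.0008 -0.0062 -1.    ] tilt 0.35776402041207 j [ 2.0738  0.1415  0.2824  1.0381 -0.0479  1.9632  1.5352]
[-0.1  -0.45  0.46] n 7 row [0.007  0.0342 0.0209]
[ 0.3  -0.36  0.45] n 9 row [0.0388 0.0238 0.0011]
[ 0.56 -0.18  0.4 ] n 7 row [0.0446 0.0074 0.007 ]
```

The tilt is now 0.4°, so the tool is vertical again. Returning to the canister.

```bash
python3 -m crank '[{"dx":0,"dy":0,"dz":0.03,"roll":0,"claw":0},{"dx":0.008,"dy":0.04,"dz":0.02,"roll":0,"claw":0},{"dx":0.008,"dy":0.04,"dz":0.02,"roll":0,"claw":0},{"dx":0.008,"dy":0.04,"dz":0.02,"roll":0,"claw":0},{"dx":0.008,"dy":0.04,"dz":0.02,"roll":0,"claw":0},{"dx":0.008,"dy":0.04,"dz":0.02,"roll":0,"claw":0},{"dx":0.008,"dy":0.04,"dz":0.01,"roll":0,"claw":0}]'; python3 m.py .30 -.36 .45; python3 -m crank '[{"dx":0.0388,"dy":0.0238,"dz":0.001,"roll":0,"claw":0},{"dx":0.0388,"dy":0.0238,"dz":0.001,"roll":0,"claw":0},{"dx":0.0388,"dy":0.0238,"dz":0.001,"roll":0,"claw":0},{"dx":0.0388,"dy":0.0238,"dz":0.001,"roll":0,"claw":0},{"dx":0.0388,"dy":0.0238,"dz":0.001,"roll":0,"claw":0},{"dx":0.0388,"dy":0.0238,"dz":0.001,"roll":0,"claw":0},{"dx":0.0388,"dy":0.0238,"dz":0.001,"roll":0,"claw":0}]';python3 m.py .30 -.36 .45 .56 -.18 .4
```

```text
clock: 23.5
eef_pos: [-0.0969, -0.4513, 0.4644]
tcp_rot: [0.002, 0.926, 0.377, 0.0]
force: [-0.3, -0.7, -0.3]
gripper_width: 0.062
grip_force: 44.6
23.5 [-0.0969 -0.4513  0.4644] z_t [ 0.0025 -0.0039 -1.    ] tilt 0.2650005783475929 j [ 1.6943  0.1351  0.0457  1.418  -0.0093  1.5853  0.9418]
[ 0.3  -0.36  0.45] n 9 row [0.0387 0.0235 0.0017]
clock: 24.2
eef_pos: [0.2138, -0.3798, 0.4592]
tcp_rot: [0.003, 0.926, 0.377, 0.0]
force: [-0.1, -1.1, -2.2]
gripper_width: 0.0621
grip_force: 44.7
24.2 [ 0.2138 -0.3798  0.4592] z_t [ 0.003  -0.0055 -1.    ] tilt 0.35738349161024263 j [ 1.2389  0.0923 -0.2707  1.4833  0.0253  1.5631  0.1713]
[ 0.3  -0.36  0.45] n 2 row [0.0378 0.023  0.0047]
[ 0.56 -0.18  0.4 ] n 7 row [0.0446 0.0075 0.0071]
```

```bash
python3 -m crank '[{"dx":0.038,"dy":0.023,"dz":0.005,"roll":0,"claw":0},{"dx":0.038,"dy":0.023,"dz":0.005,"roll":0,"claw":0},{"dx":0.0446,"dy":0.0075,"dz":0.007,"roll":0,"claw":0},{"dx":0.0446,"dy":0.0075,"dz":0.007,"roll":0,"claw":0},{"dx":0.0446,"dy":0.0075,"dz":0.007,"roll":0,"claw":0},{"dx":0.0446,"dy":0.0075,"dz":0.007,"roll":0,"claw":0},{"dx":0.0446,"dy":0.0075,"dz":0.007,"roll":0,"claw":0},{"dx":0.0446,"dy":0.0075,"dz":0.007,"roll":0,"claw":0}]' >/dev/null; python3 -m crank '[{"dx":0.045,"dy":0.0075,"dz":0.007,"roll":-8.23,"claw":0},{"dx":0,"dy":0,"dz":0,"roll":-8.23,"claw":0},{"dx":0,"dy":0,"dz":0,"roll":-8.23,"claw":0},{"dx":0,"dy":0,"dz":0,"roll":-8.23,"claw":0},{"dx":0,"dy":0,"dz":0,"roll":-8.23,"claw":0},{"dx":0,"dy":0,"dz":0,"roll":-8.23,"claw":0},{"dx":0,"dy":0,"dz":0,"roll":-8.23,"claw":0},{"dx":0,"dy":0,"dz":0,"roll":0,"claw":0}]'; python3 m.py .567 -.162 .27; python3 g.py|head -4
python3 - <<'E'
from g import *
s=manip.snapshot("scene"); c=cloud(s); hsv=cv2.cvtColor(s["img"],cv2.COLOR_BGR2HSV).astype(int)
m=(hsv[...,0]>8)&(hsv[...,0]<25)&(hsv[...,1]>80)&(np.hypot(c[...,0]-p[0],c[...,1]-p[1])<.08)&(c[...,2]>.25)
q=c[m]; print(len(q),q.min(0),q.max(0),np.median(q,0))
from scipy.optimize import least_squares
def f(x):
    a=np.array([x[2],x[3],1]);a/=np.linalg.norm(a);w=q-np.array([x[0],x[1],p[2]]);return np.linalg.norm(np.cross(w,a),axis=1)-.031
k=q[:,2]<q[:,2].max()-.012
o=least_squares(f,[p[0],p[1],0,0],loss="soft_l1",f_scale=.002);print("reel axis xy at tcp z, slope",o.x,np.sqrt(np.mean(o.fun**2)))
cv2.imwrite("pics/s5.png",cv2.resize(s["img"][60:260,150:390],None,fx=3,fy=3))
E
```

```text
clock: 25.8
eef_pos: [0.5591, -0.1802, 0.3994]
tcp_rot: [0.002, 0.629, 0.777, -0.001]
force: [-0.3, 0.3, -2.1]
gripper_width: 0.0617
grip_force: 44.7
25.8 [ 0.5591 -0.1802  0.3994] z_t [ 0.0021 -0.0038 -1.    ] tilt 0.24532040602477667 j [ 0.7031  0.4213 -0.7331  1.2702  0.281   1.5487  0.2188]
[ 0.567 -0.162  0.27 ] n 3 row [0.0056 0.0038 0.0431]
25.8 [ 0.5591 -0.1802  0.3994] 
 [[-0.2079  0.9782  0.0021]
 [ 0.9781  0.2079 -0.0038]
 [-0.0041  0.0012 -1.    ]] 0.0617442653055666 [ 0.7031  0.4213 -0.7331  1.2702  0.281   1.5487  0.2188] tilt 0.24532040602477667
654 [ 0.5274 -0.1984  0.3597] [ 0.622  -0.1388  0.7406] [ 0.5758 -0.1584  0.4156]
reel axis xy at tcp z, slope [ 0.5626 -0.1794  0.1829 -0.1138] 0.0057945611082276935
```

View pics/s5.png

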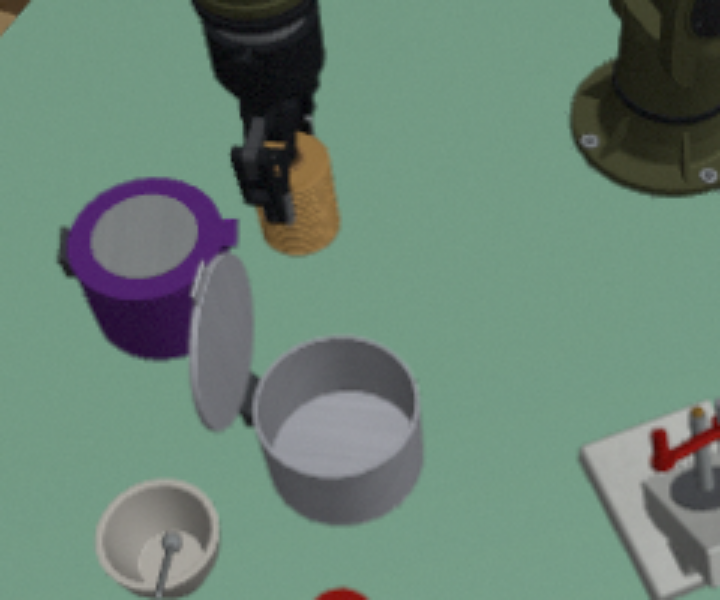

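The reel is held and looks upright (crop (305,200)), above and beside the open canister at (340,420). The lid stands open at (222,345). I'll refine the reel's tilt and bottom height.

```bash
cat > rf.py <<'E'
from g import *
from scipy.optimize import least_squares
def reel(x0,zmin,zmax,cams=("scene","top"),rad=.06):
    for cam in cams:
        s=manip.snapshot(cam); c=cloud(s); hsv=cv2.cvtColor(s["img"],cv2.COLOR_BGR2HSV).astype(int)
        m=(hsv[...,0]>8)&(hsv[...,0]<25)&(hsv[...,1]>80)&(hsv[...,2]>60)&(np.hypot(c[...,0]-x0[0],c[...,1]-x0[1])<rad)&(c[...,2]>zmin)&(c[...,2]<zmax)
        q=c[m]
        if len(q)<20: print(cam,"few",len(q)); continue
        def f(x):
            a=np.array([x[3],x[4],1]);a/=np.linalg.norm(a);w=q-x[:3];t=w@a;r=np.linalg.norm(w-np.outer(t,a),axis=1)-.031;t=np.abs(t-.04)-.04
            return np.where((r>0)|(t>0),np.hypot(np.maximum(r,0),np.maximum(t,0)),np.maximum(r,t))
        o=least_squares(f,[*x0,0,0],loss="soft_l1",f_scale=.002);print(cam,len(q),"bottom",o.x[:3],"slope deg",np.degrees(o.x[3:]),"rms",np.sqrt(np.mean(o.fun**2)),"cost",o.cost,"zrange",q[:,2].min(),q[:,2].max())
if __name__=="__main__": reel([p[0],p[1],p[2]-.044],p[2]-.06,p[2]+.05)
E
python3 rf.py
```

```text
scene 608 bottom [ 0.5588 -0.1766  0.3561] slope deg [ 1.2997 -1.6593] rms 0.0019491359692919126 cost 0.0005217911501880379 zrange 0.3609226237344909 0.4403703416284749
top 128 bottom [ 0.5608 -0.1782  0.3548] slope deg [ 0.875  -2.3784] rms 0.0008605313787842116 cost 4.128381904084108e-05 zrange 0.37468875196614615 0.43763004150401286
```

```bash
python3 -m crank '[{"dx":0.0155,"dy":0.011,"dz":0.02,"roll":0,"claw":0},{"dx":0,"dy":0,"dz":0.04,"roll":0,"claw":0},{"dx":0,"dy":0,"dz":0.045,"roll":0,"claw":0},{"dx":0,"dy":0,"dz":0.045,"roll":0,"claw":0},{"dx":0,"dy":0,"dz":0.045,"roll":0,"claw":0},{"dx":0,"dy":0,"dz":0,"roll":0,"claw":0}]'; python3 m.py .567 -.164 .056
```

```text
clock: 26.55
eef_pos: [0.5631, -0.1645, 0.199]
tcp_rot: [-0.003, 0.632, 0.775, -0.004]
force: [0.1, -0.7, -1.2]
gripper_width: 0.0616
grip_force: 44.7
26.55 [ 0.5631 -0.1645  0.199 ] z_t [-0.0084 -0.0023 -1.    ] tilt 0.5006071964533163 j [ 0.6683  0.541  -0.6894  1.6432  0.3789  1.1033  0.0765]
[ 0.567 -0.164  0.056] n 4 row [-0.      0.0013  0.0357]
```

```bash
python3 -m crank '[{"dx":0,"dy":0.003,"dz":0.04,"roll":0,"claw":0},{"dx":0,"dy":0.002,"dz":0.04,"roll":0,"claw":0},{"dx":0,"dy":0,"dz":0.03,"roll":0,"claw":0},{"dx":0,"dy":0,"dz":0.02,"roll":0,"claw":0},{"dx":0,"dy":0,"dz":0.008,"roll":0,"claw":0},{"dx":0,"dy":0,"dz":0,"roll":0,"claw":0}]'; python3 m.py .567 -.164 .051
```

```text
clock: 27.15
eef_pos: [0.5727, -0.1641, 0.0672]
tcp_rot: [0.002, 0.631, 0.776, -0.001]
force: [-0.3, 0.7, -0.3]
gripper_width: 0.0619
grip_force: 44.8
27.15 [ 0.5727 -0.1641  0.0672] z_t [ 0.0024 -0.0047 -1.    ] tilt 0.3040262029413491 j [ 0.6032  0.689  -0.6023  1.7799  0.5154  0.8317 -0.043 ]
[ 0.567 -0.164  0.051] n 1 row [ 0.0013 -0.0056  0.0162]
```

```bash
python3 -m crank '[{"dx":0,"dy":-0.003,"dz":0.006,"roll":0,"claw":0},{"dx":0,"dy":0,"dz":0.005,"roll":0,"claw":0},{"dx":0,"dy":0,"dz":0.003,"roll":0,"claw":0},{"dx":0,"dy":0,"dz":0,"roll":0,"claw":0}]'; python3 -m crank '[{"dx":0,"dy":0,"dz":0.002,"roll":0,"claw":0},{"dx":0,"dy":0,"dz":0,"roll":0,"claw":0}]'
```

```text
clock: 27.55
eef_pos: [0.5688, -0.1648, 0.0523]
tcp_rot: [0.002, 0.631, 0.776, -0.001]
force: [-0.1, -0.8, -1.4]
gripper_width: 0.0621
grip_force: 44.8
clock: 27.75
eef_pos: [0.5689, -0.1647, 0.0503]
tcp_rot: [0.002, 0.631, 0.776, -0.001]
force: [-0.5, 0.2, -1.8]
gripper_width: 0.0619
grip_force: 44.8
```

```bash
python3 -m crank '[{"dx":0,"dy":0,"dz":0.001,"roll":0,"claw":0},{"dx":0,"dy":0,"dz":0,"roll":0,"claw":0}]'; python3 -m crank '[{"dx":0,"dy":0,"dz":0.001,"roll":0,"claw":0},{"dx":0,"dy":0,"dz":0,"roll":0,"claw":0}]'
```

```text
clock: 27.95
eef_pos: [0.569, -0.1646, 0.0493]
tcp_rot: [0.002, 0.631, 0.776, -0.001]
force: [-0.0, 0.1, -0.3]
gripper_width: 0.0615
grip_force: 44.8
clock: 28.15
eef_pos: [0.569, -0.1643, 0.0491]
tcp_rot: [0.002, 0.631, 0.776, -0.001]
force: [-1.1, 0.5, 6.9]
gripper_width: 0.0621
grip_force: 45.4
```

Floor contact felt (7 N). Releasing gently and retreating straight up.

```bash
python3 -m crank '[{"dx":0,"dy":0,"dz":0,"roll":0,"claw":0.76},{"dx":0,"dy":0,"dz":0,"roll":0,"claw":0.8},{"dx":0,"dy":0,"dz":0,"roll":0,"claw":0.9},{"dx":0,"dy":0,"dz":0,"roll":0,"claw":0.95},{"dx":0,"dy":0,"dz":-0.01,"roll":0,"claw":0.95},{"dx":0,"dy":0,"dz":-0.03,"roll":0,"claw":0.95},{"dx":0,"dy":0,"dz":-0.04,"roll":0,"claw":0.95},{"dx":0,"dy":0,"dz":-0.045,"roll":0,"claw":0.95}]'; python3 -m crank '[{"dx":0,"dy":0,"dz":-0.045,"roll":0,"claw":0.5},{"dx":0,"dy":0,"dz":-0.045,"roll":0,"claw":0},{"dx":0,"dy":0,"dz":-0.045,"roll":0,"claw":0},{"dx":0,"dy":0,"dz":-0.045,"roll":0,"claw":0}]'; python3 -c "
from rf import *
reel([.568,-.162,.005],.02,.1,rad=.075)
from h import *
for cam in ('scene','top'):
    s=manip.snapshot(cam); c=cloud(s); hsv=cv2.cvtColor(s['img'],cv2.COLOR_BGR2HSV).astype(int)
    x,y,z=c[...,0],c[...,1],c[...,2]
    m=(hsv[...,1]<60)&(y<-.22)&(z>.125)&(x<.68)&(x>.5)&(y>-.32)&(z<.3)
    q=c[m]; k=np.median(q,0); print('lid',len(q),k,np.linalg.svd(q-k)[2][2],q.min(0),q.max(0))
    print(manip.landmark_of(cam,'lid_edge')[:3])
cv2.imwrite('pics/t6.png',cv2.resize(s['img'][100:300,220:500],None,fx=2.5,fy=2.5))
"
```

```text
clock: 28.95
eef_pos: [0.568, -0.1638, 0.1746]
tcp_rot: [0.001, 0.63, 0.776, -0.001]
force: [0.4, -1.2, 0.5]
gripper_width: 0.081
grip_force: 0.0
clock: 29.35
eef_pos: [0.5677, -0.1629, 0.3562]
tcp_rot: [0.002, 0.63, 0.776, -0.001]
force: [1.2, -0.1, -0.1]
gripper_width: 0.0227
grip_force: 0.0
scene 438 bottom [ 0.5711 -0.1618  0.0051] slope deg [-0.5955 -0.6935] rms 0.004435207806810247 cost 0.0011683687878772876 zrange 0.020869478461178703 0.09215260632407096
top 199 bottom [ 0.571  -0.1604  0.0046] slope deg [ 1.0629 -2.476 ] rms 0.004662558912743278 cost 0.0006660299797513011 zrange 0.038116044599410204 0.09264187871939611
lid 1039 [ 0.5978 -0.2585  0.2091] [ 0.2319 -0.97   -0.0727] [ 0.5126 -0.2823  0.1253] [ 0.6694 -0.2376  0.289 ]
[{'uv': [221.7, 136.5], 'p': 0.87}, {'uv': [215.4, 156.7], 'p': 0.85}]
  return _methods._mean(a, axis=axis, dtype=dtype,
  ret = um.true_divide(
Traceback (most recent call last):
ValueError: zero-size array to reduction operation minimum which has no identity
```

The fit puts the reel upright on the floor at (0.571, −0.161), bottom z ≈ 5 mm. Next, the lid from behind.

```bash
python3 -m crank '[{"dx":-0.0385,"dy":0.001,"dz":0,"roll":0,"claw":0},{"dx":-0.0385,"dy":0.001,"dz":0,"roll":0,"claw":0},{"dx":-0.0385,"dy":0.001,"dz":0,"roll":0,"claw":0},{"dx":-0.0385,"dy":0,"dz":0,"roll":0,"claw":0},{"dx":0,"dy":0,"dz":0,"roll":0,"claw":0}]'
cat > ld.py <<'E'
from g import *
H=np.array([.589,-.255,.106]); Y=np.array([-.2326,.9726,0]); d=p-H
print(st["clock"],"y,z rel hinge",d@Y,d[2],"x",d@np.array([.9726,.2326,0]),"F",st["force"],"w",st["gripper_width"],"ztool",R[:,2])
E
python3 ld.py
```

```text
clock: 30.1
eef_pos: [0.6014, -0.3204, 0.35]
tcp_rot: [0.0, 0.634, 0.774, -0.003]
force: [-0.8, -0.8, -1.1]
gripper_width: 0.0003
grip_force: 0.0
30.1 y,z rel hinge -0.06652233185053767 0.2440325052603271 x -0.0031848796980937562 F [-0.7789 -0.7673 -1.0683] w 0.00034074146461678985 ztool [-0.0035 -0.005  -1.    ]
```

```bash
python3 -m crank '[{"dx":0,"dy":0,"dz":0.035,"roll":0,"claw":0},{"dx":0,"dy":0,"dz":0.035,"roll":0,"claw":0},{"dx":0,"dy":0,"dz":0.035,"roll":0,"claw":0},{"dx":0.02,"dy":0,"dz":0,"roll":0,"claw":0},{"dx":0.02,"dy":0,"dz":0,"roll":0,"claw":0},{"dx":0,"dy":0,"dz":0,"roll":0,"claw":0}]'; python3 ld.py; python3 -m crank '[{"dx":0.015,"dy":0,"dz":0,"roll":0,"claw":0},{"dx":0.017,"dy":0,"dz":-0.002,"roll":0,"claw":0},{"dx":0.014,"dy":0,"dz":0.002,"roll":0,"claw":0},{"dx":0.014,"dy":0,"dz":0.002,"roll":0,"claw":0}]'; python3 ld.py
```

```text
clock: 30.7
eef_pos: [0.5941, -0.2712, 0.2477]
tcp_rot: [0.0, 0.629, 0.778, -0.001]
force: [0.8, -0.4, -0.4]
gripper_width: 0.0001
grip_force: 0.0
30.7 y,z rel hinge -0.016912057076557303 0.14172992873182433 x 0.00121507441499833 F [ 0.8472 -0.3641 -0.386 ] w 0.00012337442865196808 ztool [-0.0006 -0.0017 -1.    ]
clock: 31.1
eef_pos: [0.5823, -0.2148, 0.2467]
tcp_rot: [0.002, 0.63, 0.776, -0.001]
force: [0.5, -0.7, -0.2]
gripper_width: -0.0001
grip_force: 0.5
31.1 y,z rel hinge 0.04067680701001023 0.14066574568834345 x 0.0028517505764556646 F [ 0.4724 -0.7253 -0.2219] w -0.0001480600432285765 ztool [ 0.0022 -0.0045 -1.    ]
```

```bash
python3 -m crank '[{"dx":0.0104,"dy":0,"dz":0.0083,"roll":0,"claw":0},{"dx":0.0104,"dy":0,"dz":0.0083,"roll":0,"claw":0},{"dx":0.0126,"dy":0,"dz":0.008,"roll":0,"claw":0},{"dx":0.0126,"dy":0,"dz":0.008,"roll":0,"claw":0}]'; python3 -m crank '[{"dx":0.0107,"dy":0,"dz":0.0105,"roll":0,"claw":0},{"dx":0.0107,"dy":0,"dz":0.0105,"roll":0,"claw":0},{"dx":0.0083,"dy":0,"dz":0.0128,"roll":0,"claw":0},{"dx":0.0083,"dy":0,"dz":0.0128,"roll":0,"claw":0},{"dx":0,"dy":0,"dz":0,"roll":0,"claw":0}]'; python3 ld.py
python3 - <<'E'
from h import *
s=manip.snapshot("scene"); cv2.imwrite("pics/s7.png",cv2.resize(s["img"][80:260,150:350],None,fx=3,fy=3))
E
```

```text
clock: 31.5
eef_pos: [0.5727, -0.1704, 0.2126]
tcp_rot: [0.002, 0.631, 0.776, -0.001]
force: [0.2, -0.5, 0.1]
gripper_width: -0.0
grip_force: 0.4
clock: 32.0
eef_pos: [0.5642, -0.1323, 0.165]
tcp_rot: [0.0, 0.63, 0.777, -0.002]
force: [0.1, -0.7, -0.3]
gripper_width: 0.0001
grip_force: 0.0
32.0 y,z rel hinge 0.12509455378755122 0.059036675209630504 x 0.004417255729641276 F [ 0.0638 -0.7068 -0.3012] w 9.855927315970357e-05 ztool [-0.0014 -0.0028 -1.    ]
```

View pics/s7.png

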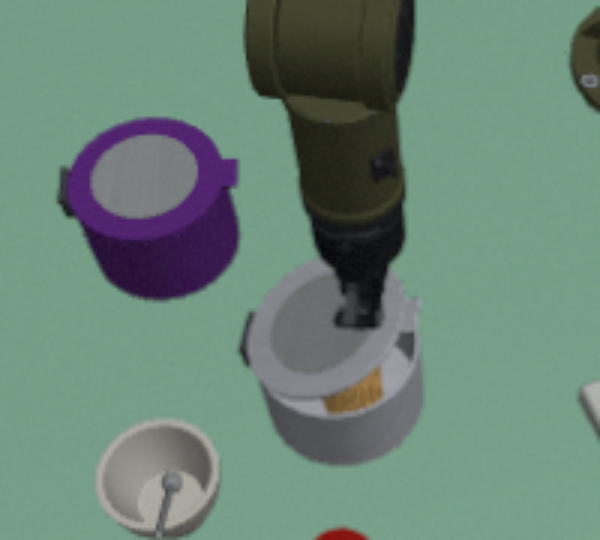

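The lid is following the fingertips down (crop (330,330)), with the reel standing inside. Pushing it shut.

```bash
python3 -m crank '[{"dx":0.005,"dy":0,"dz":0.013,"roll":0,"claw":0},{"dx":0.005,"dy":0,"dz":0.013,"roll":0,"claw":0},{"dx":0.003,"dy":0,"dz":0.012,"roll":0,"claw":0},{"dx":0.002,"dy":0,"dz":0.01,"roll":0,"claw":0},{"dx":0,"dy":0,"dz":0.003,"roll":0,"claw":0},{"dx":0,"dy":0,"dz":0,"roll":0,"claw":0}]'; python3 ld.py
```

```text
clock: 32.65
eef_pos: [0.5622, -0.1197, 0.1153]
tcp_rot: [0.002, 0.631, 0.776, -0.001]
force: [-0.3, 0.5, -0.7]
gripper_width: 0.0
grip_force: 0.0
32.65 y,z rel hinge 0.13786165211716958 0.009324606576732605 x 0.005458334382737313 F [-0.2811  0.4928 -0.7439] w 4.0904055450833866e-05 ztool [ 0.0007 -0.0039 -1.    ]
```

```bash
python3 -m crank '[{"dx":0,"dy":0,"dz":0.002,"roll":0,"claw":0},{"dx":0,"dy":0,"dz":0.001,"roll":0,"claw":0},{"dx":0,"dy":0,"dz":0,"roll":0,"claw":0}]'; python3 -m crank '[{"dx":0,"dy":0,"dz":0.001,"roll":0,"claw":0},{"dx":0,"dy":0,"dz":0.0,"roll":0,"claw":0}]';  python3 -m crank '[{"dx":0,"dy":0,"dz":0.001,"roll":0,"claw":0},{"dx":0,"dy":0,"dz":0.0,"roll":0,"claw":0}]'
```

```text
clock: 32.95
eef_pos: [0.5628, -0.1198, 0.1132]
tcp_rot: [0.002, 0.631, 0.776, -0.001]
force: [-0.7, 0.2, 0.6]
gripper_width: -0.0001
grip_force: 0.0
clock: 33.15
eef_pos: [0.5628, -0.1198, 0.113]
tcp_rot: [0.003, 0.631, 0.776, -0.001]
force: [-2.1, -1.4, 7.8]
gripper_width: -0.0001
grip_force: 4.2
clock: 33.35
eef_pos: [0.5629, -0.1198, 0.1129]
tcp_rot: [0.003, 0.631, 0.776, -0.001]
force: [-5.4, -0.1, 16.1]
gripper_width: 0.0001
grip_force: 8.0
```

Firm stop at lid-top height, z = 0.113. Retreating and checking.

```bash
python3 -m crank '[{"dx":0,"dy":0,"dz":-0.02,"roll":0,"claw":0},{"dx":0,"dy":0,"dz":-0.045,"roll":0,"claw":0},{"dx":0,"dy":0,"dz":-0.045,"roll":0,"claw":0},{"dx":-0.02,"dy":-0.04,"dz":-0.02,"roll":0,"claw":0},{"dx":-0.02,"dy":-0.04,"dz":0,"roll":0,"claw":0},{"dx":-0.02,"dy":-0.04,"dz":0,"roll":0,"claw":0},{"dx":-0.02,"dy":-0.04,"dz":0,"roll":0,"claw":0},{"dx":0,"dy":0,"dz":0,"roll":0,"claw":0}]'
python3 - <<'E'
from h import *
np.set_printoptions(precision=4,suppress=True)
import pickle
for cam in ("scene","top"):
    s=manip.snapshot(cam); c=cloud(s); x,y,z=c[...,0],c[...,1],c[...,2]
    m=(np.hypot(x-.569,y+.172)<.07)&(z>.09)&(z<.15); q=c[m]; k=np.median(q,0); n=np.linalg.svd(q-k,full_matrices=False)[2][2]; n*=np.sign(n[2]); print(cam,"lid",len(q),k,n, "deg",np.degrees(np.arccos(n[2])))
    s0=pickle.load(open(cam+".pkl","rb"))
    for nm in ("jar_a","mortar","orange_box"):
        print(nm,[np.round(r["uv"],0).tolist() for r in manip.landmark_of(cam,nm)[:2]])
    if cam=="scene": cv2.imwrite("pics/s8.png",s["img"])
E
```

```text
clock: 34.15
eef_pos: [0.4167, -0.2353, 0.2407]
tcp_rot: [0.001, 0.634, 0.773, -0.004]
force: [0.3, 0.1, 0.2]
gripper_width: 0.0
grip_force: 0.0
scene lid 1615 [ 0.5715 -0.1709  0.1144] [ 0.     -0.0012  1.    ] deg 0.06598073598074024
jar_a [[265.0, 285.0], [334.0, 309.0]]
mortar [[209.0, 251.0]]
orange_box [[430.0, 313.0]]
top lid 1768 [ 0.5687 -0.1719  0.1139] [0.0013 0.002  1.    ] deg 0.13771592186832685
jar_a [[267.0, 127.0], [338.0, 124.0]]
mortar [[398.0, 132.0], [260.0, 187.0]]
orange_box [[193.0, 154.0], [400.0, 133.0]]
```

View pics/s8.png

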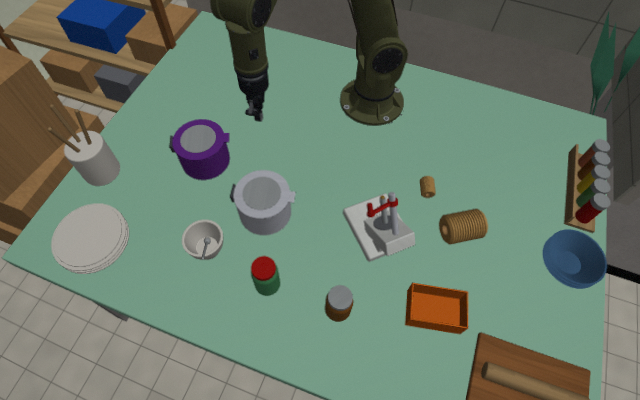

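The canister at (264,200) is shut with its lid level, the guard is open at (382,207), and the bystanders are unmoved. Handing in.

```bash
python3 -c "
from cell import manip
print(manip.finish_job())"
```

```text
the job is handed in; nothing more can be done
None
```

I handed the job in at about 34 s: the guard is swung open (about 1.75 rad by its commanded path), the reel stands upright on the canister floor, the lid is fully shut, and the bystanders measure where they began.

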